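# Set out the stacked training units

## Task

In this electronics training lab, three units are piled up behind a tall canister on the black mat. Move the canister aside (the cork coaster is kept free for it), take the pile apart and set each unit flat in the middle of the tray of its own shape: the long one lined up in the long tray, the square one in the square tray, the round one in the round tray. Finally stand the canister back inside the white ring on the mat; keep everything upright and put things down rather than dropping them.

Things in the scene. Friction and masses are not known exactly. Their poses are not given: they have to be found in the camera images.
- strip_center (a point): Long grey terminal-strip unit, a rectangular block 46 x 150 x 38 mm (x, y, z), 0.15 to 0.3 kg; at the start the bottom of the pile, lying across the mat on its 3 mm thick top. The point is the block's centre, 19 mm above its underside; y is its long axis, z up. Grip it across the 46 mm width.
- relay_center (a point): Square white relay unit with a black foot, 54 x 54 x 38 mm, 0.1 to 0.2 kg; at the start the middle of the pile, on the strip unit, whose long ends stick out beyond it. The point is its centre, 19 mm above its underside; x and y are square to its sides, x roughly along the mat's x at the start. Gripped across its x sides the fingers pass beside the narrower strip unit.
- dial_center (a point): Round black selector-dial unit with a white pointer line, a plain cylinder 44 mm in diameter and 38 mm tall, about 0.1 kg; at the start the top of the pile. The point is its centre, 19 mm above its underside; z up. All three units keep the fingers clear of what lies below when they are gripped 5 to 8 mm above the centre.
- canister_center (a point): Aluminium canister with a dark band round its top, a cylinder 56 mm in diameter and 140 mm tall, 0.17 to 0.35 kg, standing on the mat in front of the pile (about 10 mm from it), on the mat's -x side. The point is its centre, 70 mm above its underside; z up. Grip it 15 to 30 mm below its top (40 to 55 mm above this point), the fingers on the two sides that face along the mat's y, clear of the pile, whose top is 117 mm above the bench.
- canister_spot (a point): The canister's place: centre of a painted white ring (80 mm outer diameter) on the top face of the black mat, 3 mm above the bench. Axes are those of the mat, a fixed rubber sheet 150 x 170 x 3 mm (x, y, z) whose centre lies 33 mm from this point along +x; the pile stands 65 mm from this point along +x. The ring is paint only.
- tray_long_floor (a point): Shallow fixed dark steel tray on the bench; its inner floor lies 5 mm above the bench and its rim, 5 mm thick, stands 9 mm above the bench (4 mm above that floor). Long tray: inside 170 x 66 mm, outside 180 x 76 mm (x, y). The point is the centre of the inner floor; x is the long axis.
- tray_square_floor (a point): Shallow fixed dark steel tray on the bench; its inner floor lies 5 mm above the bench and its rim, 5 mm thick, stands 9 mm above the bench (4 mm above that floor). Square tray: inside 74 x 74 mm, outside 84 x 84 mm. The point is the centre of the inner floor; x and y are square to its sides.
- tray_round_floor (a point): Shallow fixed dark steel tray on the bench; its inner floor lies 5 mm above the bench and its rim, 5 mm thick, stands 9 mm above the bench (4 mm above that floor). Round tray: inside diameter 64 mm, outside 74 mm. The point is the centre of the inner floor.
- coaster: Round fixed cork coaster, 72 mm in diameter, 4 mm thick, empty at the start and clear of trays and mat: the spot to stand the canister for the time being. The origin is the centre of its underside, on the bench.
There are look-alikes about, which are no part of the job. Leave any orange or turquoise look-alike of the part that bears dial_center alone.

How it is judged:
By the outcome, as a careful person would: the job done as asked, in the order asked, and still so for the second after the job is handed in, with the robot touching nothing.
It also fails if it takes over 133 s, if anything falls off the work surface, if the arm or the gripper's body presses on something with over 40 N, if the wrist force passes 120 N, or if a joint passes its speed limit or range.

## Robot

A 6-joint arm with a two-finger parallel gripper is mounted at the origin on the work surface. World frame = base frame: x ahead of the robot, y to its left, z up, the work surface at z = 0. Lengths are in m, angles in rad, forces in N, time in s.
With the tool pointing down it reaches from about 0.425 to 0.95 m from the base axis. Payload 3.5 kg.
Tool frame: the origin (TCP) lies at the very end of the fingers, on their centre line; the grasp point (between the pads) lies 19 mm behind it; z points along the fingers, y is the direction in which the jaws open and shut (so a half turn about z gives the same grasp; the last joint's range is limited). The gripper opens to 85 mm and grips with 20 to 120 N. Pads are 22 mm wide; open, the fingers measure 114 mm over their backs; the gripper's body (76 mm by 85 mm) begins 54 mm behind the grasp point. The pads swing forward as they close: fully open they stand 13 mm farther back than shut.
Start: joints at [1.135, 0.286, 1.577, -0, 1.279, -0.15], TCP at [0.19, 0.648, 0.203] pointing down, gripper open.
Joint ranges: [-2.77, 2.77], [-0.9, 2.22], [0.21, 2.48], [-1.53, 4.67], [0.24, 2.81], [-2.84, 2.84]. Speed limits (rad/s): [2.79, 2.79, 3.14, 3.14, 3.14, 3.14].

## Interface

Orientations are given as a unit quaternion [x, y, z, w].
In Python, from plant import ctrl, eyes, ticket gives the robot as it stands.
- The arm moves only by the tool send_rows, never from a script. Its arguments are lists of equal length, an entry for each row: "translation": the shift along the tool's x, y, z in units of 30 mm (1.0 is 30 mm), a list of three; "rotation": the turn, a rotation vector about the tool's x, y, z in units of 5 degrees (1.0 is 5 degrees), a list of three; "grip": the finger opening in mm, from 0 to 85.4. A call has 1 to 5 rows; each row shifts and turns the commanded pose from where the row before left it, along the tool's axes as they then stand; what a row does not reach is not made up. A row lasts 1/8 s, in which the tool goes at most 62.5 mm and 10.7 degrees, less where a joint would pass 70% of its speed; a pose out of reach is approached as far as the arm can. A call is refused whole if a number of a shift passes 1 or a number of a turn 1, either way. A call with a gripper value outside its range is refused whole. The fingers move at their own pace and stop on an object; "squeeze" is the grip in N (left out, the last holds). Time passes only in rows, so rows that do not move let the fingers close. It gives the time, the measured TCP pose, the force and the opening at its end, in the units of the state.
- ctrl.get_state(): the state, without advancing time (a new reading comes with each control period).
- eyes.read_camera(name): name is "side" or "top" or "wrist"; returns a dict with "image" (420x560x3 uint8, blue, green, red), "mtx" (3x3 intrinsics, pixels), "dist_coeffs" ([k1, k2, p1, p2, k3] as OpenCV has them; the pictures are not rectified), "xyz" and "orientation" of the camera in the world; the wrist camera has in their place "hand_eye" (4x4, takes a point from camera to tool coordinates, whose origin is the TCP and whose axes are the flange's). Camera axes: x right, y down, z forward; pixel columns grow to the right and rows downward; lengths in m; the calibration is good to about 2 mm. A picture is of the moment at which its call begins: read the wrist's pose just before it. There is no depth.
- ticket.sign_off(): hands the job in, once; it reports no verdict.
The state is a dict: "time": time; "qpos": joint angles; "dq": joint speeds; "joint_efforts": joint torques, N m; "eef_pos": TCP position; "tcp_rot": TCP orientation; "contact_force": force on the tool from outside, world axes, zero at the start; "wrist_torque": the same for the moment, N m; "opening": opening from 0.0 (shut) to 1.0 (fully open).
Only numpy, scipy, OpenCV 4.12 (cv2) and the standard library are available. Lean on these libraries where they do the work, as an engineer would, in place of code of your own. Each camera call takes 0.05 s, during which the arm holds its last target. There are 200 camera calls.

## Working session

There is one attempt and no reset: what is moved stays moved. The work goes in short steps, Python scripts to look and compute and a tool call to move; the robot and the scene stay as the last step left them, time stands still between calls to the robot, and variables do not carry over. Pictures are saved under pics/ and viewed, about 12 in all and at most 16, crops included, and the job is handed in when it is done.

Besides the shell and the picture viewer there is one more tool, called after "Emit:" by a JSON object that holds its "method" and its "body", one argument or row to a line. send_rows: Moves the arm, as the interface text tells. Its arguments: {"type":"object","properties":{"translation":{"type":"array"},"rotation":{"type":"array"},"grip":{"type":"array"},"squeeze":{"type":"number"}},"required":["translation","rotation","grip"]}

```bash
ls; mkdir -p pics; cat > h.py <<'E'
import numpy as np, cv2
from scipy.spatial.transform import Rotation as R
from plant import ctrl, eyes, ticket
def cam(name):
    s=ctrl.get_state(); c=eyes.read_camera(name)
    K=np.array(c["mtx"],float); d=np.array(c["dist_coeffs"],float)
    if "hand_eye" in c:
        T=np.eye(4);T[:3,:3]=R.from_quat(s["tcp_rot"]).as_matrix();T[:3,3]=s["eef_pos"]
        T=T@np.array(c["hand_eye"])
    else:
        T=np.eye(4);o=np.array(c["orientation"],float)
        T[:3,:3]=R.from_quat(o).as_matrix() if o.size==4 else o.reshape(3,3);T[:3,3]=c["xyz"]
    return c["image"],K,d,T
def ray(px,K,d,T,z):
    p=cv2.undistortPoints(np.array(px,float).reshape(-1,1,2),K,d).reshape(-1,2)
    v=np.c_[p,np.ones(len(p))]@T[:3,:3].T
    return T[:3,3]+v*((z-T[2,3])/v[:,2])[:,None]
def proj(P,K,d,T):
    Ti=np.linalg.inv(T)
    return cv2.projectPoints(np.array(P,float).reshape(-1,1,3),cv2.Rodrigues(Ti[:3,:3])[0],Ti[:3,3],K,d)[0].reshape(-1,2)
def save(name,cams):
    np.savez(name,img=cams[0],K=cams[1],d=cams[2],T=cams[3])
def load(n):
    f=np.load(n+".npz");return f["img"],f["K"],f["d"],f["T"]
E
python3 - <<'E'
from h import *
for n in("top","side","wrist"):
    c=cam(n);save(n+"0",c);cv2.imwrite(f"pics/{n}0.png",c[0]);print(n,c[3].round(3).tolist(),c[1].round(1).tolist())
print(ctrl.get_state())
E
```

```text
pics
top [[-0.107, -0.973, 0.203, 0.318], [-0.994, 0.105, -0.017, 0.066], [-0.005, -0.204, -0.979, 1.064], [0.0, 0.0, 0.0, 1.0]] [[386.8, 0.0, 277.7], [0.0, 386.8, 206.3], [0.0, 0.0, 1.0]]
side [[-0.992, -0.093, 0.086, 0.421], [-0.127, 0.693, -0.709, 1.082], [0.006, -0.714, -0.7, 1.082], [0.0, 0.0, 0.0, 1.0]] [[509.8, 0.0, 281.6], [0.0, 509.8, 208.6], [0.0, 0.0, 1.0]]
wrist [[0.281, 0.913, 0.296, 0.114], [0.96, -0.267, -0.088, 0.671], [-0.001, 0.308, -0.951, 0.372], [0.0, 0.0, 0.0, 1.0]] [[312.8, 0.0, 280.8], [0.0, 312.8, 209.3], [0.0, 0.0, 1.0]]
{'time': 0.15, 'qpos': array([ 1.13499440e+00,  2.87028401e-01,  1.57785527e+00,  2.23848518e-05,
        1.27860631e+00, -1.50007613e-01]), 'dq': array([ 0.00044421, -0.00224122, -0.00509299,  0.00185298, -0.00207408,
       -0.00014944]), 'joint_efforts': array([ 5.75315116e-04, -4.06603646e+01, -2.93140036e+01, -1.46115522e-04,
        3.92664224e-03,  8.12754706e-06]), 'eef_pos': array([0.19002246, 0.64710517, 0.20151294]), 'tcp_rot': array([ 1.42414472e-01,  9.89806657e-01, -9.05167256e-04, -2.84171053e-04]), 'contact_force': array([-0.18072595, -0.42583233, -0.1095683 ]), 'wrist_torque': array([ 0.01506943, -0.01136772, -0.04074884]), 'opening': 0.9982765207585395}
```

View pics/top0.png

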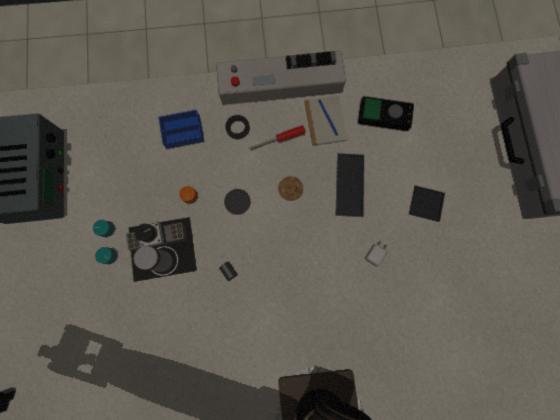

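View pics/side0.png

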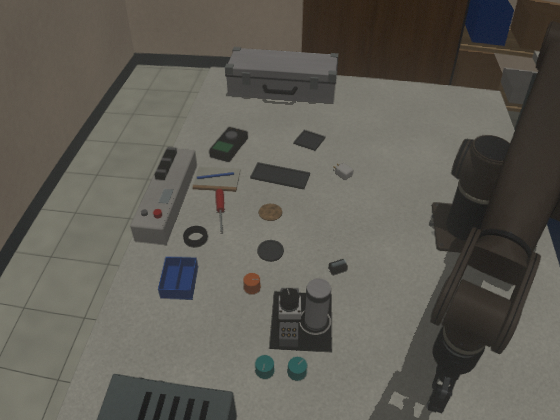

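The top view shows the pile with its canister on the mat at about (160,245), with the round tray at (237,201), the cork coaster at (290,188), the long tray at (350,185) and the square tray at (427,203). Dial candidates: black on the pile at (148,233), orange at (188,194), turquoise at (102,228) and (105,256), and a small dark cylinder at (229,271). The black one on top of the pile fits the description. I'll confirm that in a crop.

```bash
cat > m.py <<'E'
from h import *
t=load("top0");s=load("side0")
def crop(im,x,y,w,h,k):return cv2.resize(im[y:y+h,x:x+w],None,fx=k,fy=k,interpolation=cv2.INTER_CUBIC)
a=crop(t[0],110,205,100,90,4);b=crop(s[0],250,270,100,90,4)
c=np.clip(np.hstack([a,b]).astype(float)*1.8,0,255).astype(np.uint8)
cv2.imwrite("pics/crop0.png",c)
# dark trays in top view
g=cv2.cvtColor(t[0],cv2.COLOR_BGR2GRAY)
m=(g<62).astype(np.uint8)
n,l,st,ce=cv2.connectedComponentsWithStats(m)
for i in range(1,n):
    x,y,w,h,A=st[i]
    if 250<A<6000 and y>100 and y<300:
        cnt=max(cv2.findContours((l==i).astype(np.uint8),0,1)[0],key=cv2.contourArea)
        P=ray(cnt[:,0,:],t[1],t[2],t[3],0.009)
        r=cv2.minAreaRect((P[:,:2]*1000).astype(np.float32))
        print(st[i],[np.round(v,1) for v in r])
hsv=cv2.cvtColor(t[0],cv2.COLOR_BGR2HSV)[150:220,260:320]
m=((hsv[...,1]>70)).astype(np.uint8)
cnt=max(cv2.findContours(m,0,1)[0],key=cv2.contourArea)
P=ray(cnt[:,0,:]+[260,150],t[1],t[2],t[3],0.004)
print("coaster",[np.round(v,1) for v in cv2.minAreaRect((P[:,:2]*1000).astype(np.float32))])
E
python3 m.py
```

```text
[ 159  110   45   39 1336] [array([795.3, 301.7]), array([101.9, 118.5]), np.float64(6.2)]
[225 115  25  24 322] [array([785.4, 139.8]), array([70.8, 70. ]), np.float64(41.0)]
[ 336  154   28   63 1674] [array([ 578. , -160.3]), array([ 75.3, 180.7]), np.float64(81.3)]
[409 186  36  36 937] [array([ 501. , -363.9]), array([85.1, 85.5]), np.float64(69.1)]
[225 189  26  25 507] [array([564.1, 157.6]), array([70.2, 68.7]), np.float64(83.8)]
[ 127  217   70   65 2618] [array([455.1, 375.6]), array([151.5, 175. ]), np.float64(3.6)]
coaster [array([586.8,   7.1]), array([68., 70.]), np.float64(83.8)]
```

View pics/crop0.png

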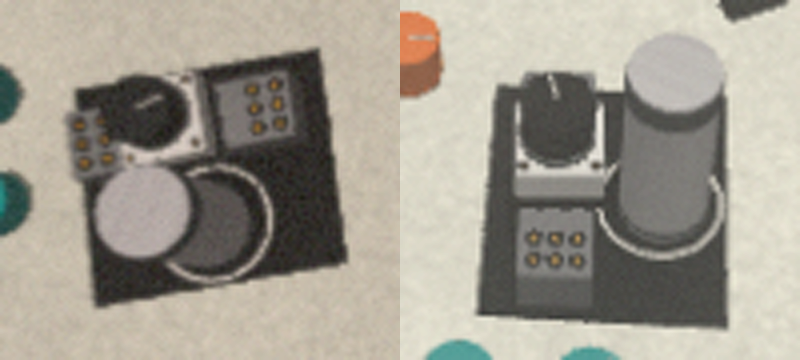

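View pics/wrist0.png

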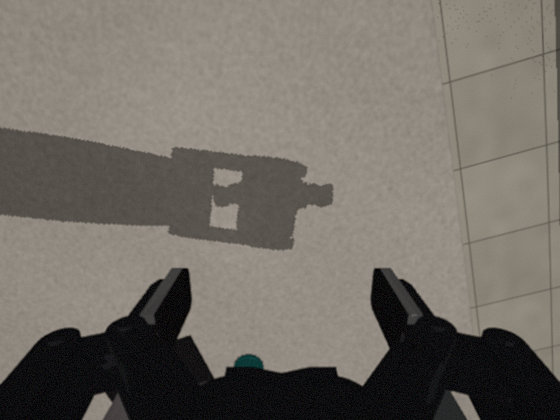

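The crop shows the black dial with its white pointer on top of the white relay, which sits on the grey strip. That makes it the dial meant, since the orange and turquoise ones stand on the bench. In the crop, the canister top is at (143,211) and the ring is around (215,225).

```bash
cat > m2.py <<'E'
from h import *
t=load("top0");s=load("side0")
def tp(x,y):return (110+x/4-.375,205+y/4-.375)
def sp(x,y):return (250+(x-400)/4-.375,270+y/4-.375)
mc=[(77,90),(318,50),(347,263),(97,305)]
M=ray([tp(*p) for p in mc],*t[1:],.003)[:,:2]; print("mat",M.round(4).tolist(),M.mean(0))
M2=ray([sp(*p) for p in[(497,85),(727,90),(728,327),(478,314)]],*s[1:],.003)[:,:2];print("mat side",M2.round(4).tolist(),M2.mean(0))
print("can top",ray([tp(143,211)],*t[1:],.143),ray([sp(673,75)],*s[1:],.143))
print("dial top",ray([tp(150,112)],*t[1:],.117))
print("ring",ray([tp(215,225)],*t[1:],.003), ray([sp(660,195)],*s[1:],.003))
print("strip ends", ray([tp(*p) for p in [(70,115),(80,180),(290,75),(295,140)]],*t[1:],.041)[:,:2].tolist())
# side view checks of trays
g=cv2.cvtColor(s[0],cv2.COLOR_BGR2GRAY);m=(g<75).astype(np.uint8)
n,l,st,ce=cv2.connectedComponentsWithStats(m)
for i in range(1,n):
    if st[i][4]>200 and 100<st[i][1]<320 and st[i][0]<380:
        cnt=max(cv2.findContours((l==i).astype(np.uint8),0,1)[0],key=cv2.contourArea)
        r=cv2.minAreaRect((ray(cnt[:,0,:],*s[1:],.007)[:,:2]*1000).astype(np.float32))
        print(st[i],[np.round(v,1) for v in r])
E
python3 m2.py
cat > go.py <<'E'
from h import *
import sys
# usage: go.py x y z jawdeg(direction of tool y in world, mod 180) -> shift in tool units, total turn in units
def go(x,y,z,jaw=None):
    s=ctrl.get_state();Rm=R.from_quat(s["tcp_rot"]).as_matrix();p=s["eef_pos"]
    tilt=np.cross(Rm[:,2],[0,0,-1])
    d=np.array([x,y,z])-p
    cur=np.degrees(np.arctan2(Rm[1,1],Rm[0,1]))
    out=f"t={s['time']:.2f} p={p.round(4)} jaw={cur:.1f} tiltdeg(tool)={np.degrees(Rm.T@tilt).round(2)} q6={s['qpos'][5]:.2f} F={s['contact_force'].round(1)} op={s['opening']:.3f}\n"
    if jaw is not None:
        turn=(jaw-cur+90)%180-90
        # tool z is down: positive world turn = negative tool turn
        Rn=R.from_euler('z',turn,degrees=True).as_matrix()@Rm
        out+=f"turn units about tool z {-turn/5:.2f};  "
    out+=f"shift now-axes {(Rm.T@d/.03).round(2)}"
    if jaw is not None: out+=f"  shift after-turn axes {(Rn.T@d/.03).round(2)}"
    print(out)
if __name__=="__main__": go(*map(float,sys.argv[1:]))
E
python3 go.py .42 .37 .2 94
```

```text
mat [[0.5238, 0.4625], [0.5339, 0.2958], [0.3856, 0.285], [0.3762, 0.4531]] [0.45487951 0.37408956]
mat side [[0.5354, 0.2944], [0.3861, 0.2792], [0.3743, 0.4544], [0.5234, 0.4644]] [0.45477789 0.37309071]
can top [[0.42009996 0.37362764 0.143     ]] [[0.42194555 0.37651709 0.143     ]]
dial top [[0.4831395  0.37590862 0.117     ]]
ring [[0.42081523 0.37233796 0.003     ]] [[0.42266633 0.36569703 0.003     ]]
strip ends [[0.5001165145009697, 0.4533502234132015], [0.4562254537161271, 0.4479699416617515], [0.5112365154422898, 0.307176735748289], [0.4672836563460556, 0.30631605477363594]]
[209 127  39  35 820] [array([ 778.4, -306.1]), array([182.5,  94.5]), np.float64(74.7)]
[293 130  32  21 386] [array([ 502.2, -364.1]), array([91.4, 87.3]), np.float64(69.0)]
[154 148  23  32 380] [array([ 967.5, -173.6]), array([ 42.4, 166.8]), np.float64(0.1)]
[ 132  154   64   91 1003] [array([916.7, -27.8]), array([410.5, 118.1]), np.float64(89.1)]
[250 163  60  26 953] [array([ 579.1, -161. ]), array([ 84.7, 181.6]), np.float64(80.5)]
[193 187  44  26 247] [array([772.7, -20. ]), array([137.5, 106.1]), np.float64(3.1)]
[183 226  25  22 351] [array([785.9, 136.1]), array([69.1, 82.9]), np.float64(15.0)]
[258 240  26  22 444] [array([563.5, 160.3]), array([70. , 77.3]), np.float64(7.7)]
[ 158  257   40   43 1432] [array([795. , 287.9]), array([ 96.8, 140.3]), np.float64(5.4)]
[ 269  288   63   64 3156] [array([456.3, 371.5]), array([149.5, 183.1]), np.float64(3.7)]
t=0.15 p=[0.19   0.6471 0.2015] jaw=73.6 tiltdeg(tool)=[-0.11 -0.02 -0.  ] q6=-0.15 F=[-0.2 -0.4 -0.1] op=0.998
turn units about tool z -4.08;  shift now-axes [-9.96 -6.7   0.06]  shift after-turn axes [-7.   -9.75  0.07]
```

Emit:
{"method": "send_rows", "body": {
  "translation": [
    [-1, -0.7, 0],
    [-1, -0.7, 0],
    [-1, -0.7, 0],
    [-1, -0.8, 0],
    [-0.8, -1, 0]
  ],
  "rotation": [
    [0, 0, -1],
    [0, 0, -1],
    [0, 0, -1],
    [0, 0, -1],
    [0, 0, 0]
  ],
  "grip": [85, 85, 85, 85, 85],
  "squeeze": 40
}}

```text
time: 0.78
eef_pos: [0.3219, 0.5142, 0.2022]
tcp_rot: [-0.032, 0.999, -0.0, -0.0]
contact_force: [-0.4, -0.1, 0.6]
opening: 0.998
```

```bash
python3 go.py .421 .373 .2 93.5
```

```text
t=0.78 p=[0.3219 0.5142 0.2022] jaw=93.7 tiltdeg(tool)=[-0.02 -0.02 -0.  ] q6=-0.79 F=[-0.4 -0.1  0.6] op=0.998
turn units about tool z 0.03;  shift now-axes [-3.   -4.91  0.07]  shift after-turn axes [-3.01 -4.9   0.07]
```

Emit:
{"method": "send_rows", "body": {
  "translation": [
    [-0.6, -1, 0],
    [-0.6, -1, 0],
    [-0.6, -1, 0],
    [-0.6, -1, 0],
    [-0.6, -0.9, 0]
  ],
  "rotation": [
    [0, 0, 0],
    [0, 0, 0],
    [0, 0, 0],
    [0, 0, 0],
    [0, 0, 0]
  ],
  "grip": [85, 85, 85, 85, 85]
}}

```text
time: 1.4
eef_pos: [0.4206, 0.373, 0.2023]
tcp_rot: [-0.032, 1.0, -0.0, -0.0]
contact_force: [-0.3, -0.4, -0.1]
opening: 0.993
```

```bash
python3 go.py .421 .373 .2 93.5; python3 - <<'E'
from h import *
c=cam("wrist");save("w1",c)
im=np.clip(c[0].astype(float)*1.5,0,255).astype(np.uint8)
for P,col in(((.421,.373,.143),(0,0,255)),((.485,.376,.117),(0,255,0)),((.422,.372,.003),(255,0,0))):
    q=proj([P],*c[1:])[0];print(P,q.round(1));cv2.drawMarker(im,tuple(int(v) for v in q),col,0,12)
cv2.imwrite("pics/w1.png",im)
print((np.linalg.inv(np.block([[R.from_quat(ctrl.get_state()["tcp_rot"]).as_matrix(),np.array(ctrl.get_state()["eef_pos"])[:,None]],[np.zeros((1,3)),1]]))@c[3]).round(3))
E
```

```text
t=1.40 p=[0.4206 0.373  0.2023] jaw=93.6 tiltdeg(tool)=[-0.02 -0.03 -0.  ] q6=-1.09 F=[-0.3 -0.4 -0.1] op=0.993
turn units about tool z 0.02;  shift now-axes [-0.01  0.    0.08]  shift after-turn axes [-0.01  0.    0.08]
(0.421, 0.373, 0.143) [278.5 215.2]
(0.485, 0.376, 0.117) [277.6 271.7]
(0.422, 0.372, 0.003) [278.3 178. ]
[[ 0.003 -0.952 -0.308  0.081]
 [ 1.     0.001  0.004  0.004]
 [-0.004 -0.308  0.952 -0.171]
 [ 0.     0.     0.     1.   ]]
```

View pics/w1.png

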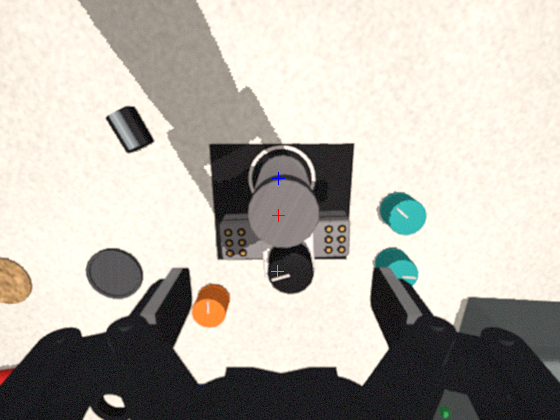

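The wrist picture shows the canister top centred at (284,212), the ring at (283,180), and the finger tips symmetric about u≈280.5. The hand-eye matrix alone would put them at about 274, so I take 4 mm off its y. That puts the canister at about (0.420, 0.3755), which agrees with the top and side views.

Emit:
{"method": "send_rows", "body": {
  "translation": [
    [0.03, 0.08, 0.9],
    [0, 0, 0.9],
    [0, 0, 0.9],
    [0, 0, 0.5],
    [0, 0, 0.3]
  ],
  "rotation": [
    [0, 0, 0],
    [0, 0, 0],
    [0, 0, 0],
    [0, 0, 0],
    [0, 0, 0]
  ],
  "grip": [85, 85, 85, 85, 85]
}}

```text
time: 2.08
eef_pos: [0.4189, 0.3765, 0.0969]
tcp_rot: [-0.032, 0.999, -0.0, -0.0]
contact_force: [-0.1, 0.4, -0.3]
opening: 0.996
```

Emit:
{"method": "send_rows", "body": {
  "translation": [
    [0, 0, 0],
    [0, 0, 0],
    [0, 0, 0],
    [0, 0, 0],
    [0, 0, 0]
  ],
  "rotation": [
    [0, 0, 0],
    [0, 0, 0],
    [0, 0, 0],
    [0, 0, 0],
    [0, 0, 0]
  ],
  "grip": [70, 60, 52, 48, 48]
}}

```text
time: 2.7
eef_pos: [0.4202, 0.377, 0.0992]
tcp_rot: [-0.032, 0.999, 0.001, 0.001]
contact_force: [-0.3, -1.4, 5.2]
opening: 0.634
```

```bash
sed -i 's/T=T@np.array(c\["hand_eye"\])/H=np.array(c["hand_eye"],float);H[1,3]-=.004;T=T@H/' h.py; python3 go.py .42 .3755 .098 93.5
```

```text
t=2.70 p=[0.4202 0.377  0.0992] jaw=93.6 tiltdeg(tool)=[0.06 0.15 0.  ] q6=-1.08 F=[-0.3 -1.4  5.2] op=0.634
turn units about tool z 0.03;  shift now-axes [ 0.01 -0.05  0.04]  shift after-turn axes [ 0.01 -0.05  0.04]
```

Gripped at an opening of about 55 mm. Next I lift and carry the canister to the coaster, moving along -y first to clear the pile.

Emit:
{"method": "send_rows", "body": {
  "translation": [
    [0, 0, -0.3],
    [0, 0, -0.7],
    [0, 0, -0.9],
    [0, -0.3, -0.8],
    [0, -0.8, -0.5]
  ],
  "rotation": [
    [0, 0, 0],
    [0, 0, 0],
    [0, 0, 0],
    [0, 0, 0],
    [0, 0, 0]
  ],
  "grip": [48, 48, 48, 48, 48]
}}

```text
time: 3.32
eef_pos: [0.421, 0.3438, 0.1943]
tcp_rot: [-0.032, 0.999, 0.0, 0.0]
contact_force: [0.8, -0.4, -1.6]
opening: 0.635
```

Emit:
{"method": "send_rows", "body": {
  "translation": [
    [0, -1, 0],
    [0, -1, 0],
    [0, -1, 0],
    [-0.5, -1, 0],
    [-0.7, -1, 0]
  ],
  "rotation": [
    [0, 0, 0],
    [0, 0, 0],
    [0, 0, 0],
    [0, 0, 0],
    [0, 0, 0]
  ],
  "grip": [48, 48, 48, 48, 48]
}}

```text
time: 3.95
eef_pos: [0.4659, 0.1953, 0.1928]
tcp_rot: [-0.032, 0.999, 0.0, -0.001]
contact_force: [0.7, 0.7, -2.2]
opening: 0.634
```

```bash
python3 go.py .587 .008 .12 93.5
```

```text
t=3.95 p=[0.4659 0.1953 0.1928] jaw=93.6 tiltdeg(tool)=[ 0.01 -0.1   0.  ] q6=-1.44 F=[ 0.7  0.7 -2.2] op=0.634
turn units about tool z 0.03;  shift now-axes [-3.63 -6.49  2.42]  shift after-turn axes [-3.65 -6.48  2.42]
```

Emit:
{"method": "send_rows", "body": {
  "translation": [
    [-0.5, -1, 0],
    [-0.5, -1, 0],
    [-0.5, -1, 0],
    [-0.5, -1, 0.2],
    [-0.5, -1, 0.4]
  ],
  "rotation": [
    [0, 0, 0],
    [0, 0, 0],
    [0, 0, 0],
    [0, 0, 0],
    [0, 0, 0]
  ],
  "grip": [48, 48, 48, 48, 48]
}}

```text
time: 4.58
eef_pos: [0.5512, 0.0504, 0.1752]
tcp_rot: [-0.032, 1.0, 0.0, -0.0]
contact_force: [-0.1, 0.7, -3.3]
opening: 0.636
```

Emit:
{"method": "send_rows", "body": {
  "translation": [
    [-0.5, -0.7, 0.6],
    [-0.5, -0.5, 0.6],
    [-0.1, -0.2, 0.3],
    [0, 0, 0],
    [0, 0, 0]
  ],
  "rotation": [
    [0, 0, 0],
    [0, 0, 0],
    [0, 0, 0],
    [0, 0, 0],
    [0, 0, 0]
  ],
  "grip": [48, 48, 48, 48, 48]
}}

```text
time: 5.2
eef_pos: [0.5864, 0.012, 0.1312]
tcp_rot: [-0.032, 0.999, 0.0, 0.0]
contact_force: [-0.3, 0.2, -2.6]
opening: 0.635
```

```bash
python3 - <<'E'
from h import *
for n in("side0",):
    s=load(n);hsv=cv2.cvtColor(s[0],cv2.COLOR_BGR2HSV)[195:230,250:290]
    m=(hsv[...,1]>70).astype(np.uint8);cnt=max(cv2.findContours(m,0,1)[0],key=cv2.contourArea)
    r=cv2.fitEllipse(cnt);print(r)
    P=ray(cnt[:,0,:]+[250,195],*s[1:],.004);print(P.min(0),P.max(0),(P.min(0)+P.max(0))/2)
E
python3 go.py .587 .008 .101 93.5
```

```text
((19.941173553466797, 16.643218994140625), (15.675559043884277, 22.261993408203125), 90.1816177368164)
[ 0.55356876 -0.02832202  0.004     ] [0.62094318 0.04082223 0.004     ] [0.58725597 0.00625011 0.004     ]
t=5.20 p=[0.5864 0.012  0.1312] jaw=93.7 tiltdeg(tool)=[0.01 0.03 0.  ] q6=-1.79 F=[-0.3  0.2 -2.6] op=0.635
turn units about tool z 0.03;  shift now-axes [-0.01 -0.13  1.01]  shift after-turn axes [-0.01 -0.13  1.01]
```

Emit:
{"method": "send_rows", "body": {
  "translation": [
    [0, -0.15, 0.5],
    [0, 0, 0.35],
    [0, 0, 0.15],
    [0, 0, 0.0],
    [0, 0, 0]
  ],
  "rotation": [
    [0, 0, 0],
    [0, 0, 0],
    [0, 0, 0],
    [0, 0, 0],
    [0, 0, 0]
  ],
  "grip": [48, 48, 48, 48, 48]
}}

```text
time: 5.82
eef_pos: [0.5868, 0.0069, 0.1004]
tcp_rot: [-0.032, 0.999, 0.0, -0.0]
contact_force: [-0.1, 0.4, -2.5]
opening: 0.632
```

```bash
python3 go.py .587 .007 .1 93.5
```

```text
t=5.83 p=[0.5868 0.0069 0.1004] jaw=93.6 tiltdeg(tool)=[ 0.   -0.01 -0.  ] q6=-1.80 F=[-0.1  0.4 -2.5] op=0.632
turn units about tool z 0.03;  shift now-axes [-0.01  0.    0.01]  shift after-turn axes [-0.01  0.    0.01]
```

Emit:
{"method": "send_rows", "body": {
  "translation": [
    [0, 0, 0.04],
    [0, 0, 0]
  ],
  "rotation": [
    [0, 0, 0],
    [0, 0, 0]
  ],
  "grip": [48, 48]
}}

```text
time: 6.08
eef_pos: [0.5875, 0.0069, 0.1003]
tcp_rot: [-0.032, 1.0, 0.0, 0.001]
contact_force: [-0.7, -0.2, 1.2]
opening: 0.633
```

Emit:
{"method": "send_rows", "body": {
  "translation": [
    [0, 0, 0.03],
    [0, 0, 0]
  ],
  "rotation": [
    [0, 0, 0],
    [0, 0, 0]
  ],
  "grip": [48, 48]
}}

```text
time: 6.32
eef_pos: [0.588, 0.0068, 0.1003]
tcp_rot: [-0.032, 0.999, -0.0, 0.001]
contact_force: [-1.6, 0.4, 5.6]
opening: 0.634
```

Emit:
{"method": "send_rows", "body": {
  "translation": [
    [0, 0, 0],
    [0, 0, 0],
    [0, 0, -0.2],
    [0, 0, -0.7],
    [0, 0, -1]
  ],
  "rotation": [
    [0, 0, 0],
    [0, 0, 0],
    [0, 0, 0],
    [0, 0, 0],
    [0, 0, 0]
  ],
  "grip": [70, 85, 85, 85, 85]
}}

```text
time: 6.95
eef_pos: [0.5861, 0.0069, 0.1552]
tcp_rot: [-0.032, 0.999, 0.0, -0.001]
contact_force: [0.3, -0.3, -0.2]
opening: 0.995
```

```bash
python3 go.py .484 .3765 .2 93.5
```

```text
t=6.95 p=[0.5861 0.0069 0.1552] jaw=93.6 tiltdeg(tool)=[ 0.03 -0.14 -0.  ] q6=-1.80 F=[ 0.3 -0.3 -0.2] op=0.995
turn units about tool z 0.02;  shift now-axes [ 2.62 12.51 -1.48]  shift after-turn axes [ 2.65 12.5  -1.48]
```

Emit:
{"method": "send_rows", "body": {
  "translation": [
    [0, 0, -0.8],
    [0.2, 0.8, -0.7],
    [0.2, 1, 0],
    [0.2, 1, 0],
    [0.2, 1, 0]
  ],
  "rotation": [
    [0, 0, 0],
    [0, 0, 0],
    [0, 0, 0],
    [0, 0, 0],
    [0, 0, 0]
  ],
  "grip": [85, 85, 85, 85, 85]
}}

```text
time: 7.58
eef_pos: [0.5555, 0.1199, 0.2009]
tcp_rot: [-0.032, 1.0, -0.0, 0.0]
contact_force: [0.6, 0.7, 0.0]
opening: 0.996
```

Emit:
{"method": "send_rows", "body": {
  "translation": [
    [0.2, 1, 0],
    [0.2, 1, 0],
    [0.2, 1, 0],
    [0.2, 1, 0],
    [0.2, 1, 0]
  ],
  "rotation": [
    [0, 0, 0],
    [0, 0, 0],
    [0, 0, 0],
    [0, 0, 0],
    [0, 0, 0]
  ],
  "grip": [85, 85, 85, 85, 85]
}}

```text
time: 8.2
eef_pos: [0.516, 0.2678, 0.2008]
tcp_rot: [-0.032, 0.999, 0.0, 0.0]
contact_force: [0.1, -0.4, -0.2]
opening: 0.993
```

Emit:
{"method": "send_rows", "body": {
  "translation": [
    [0.2, 1, 0],
    [0.2, 1, 0],
    [0.2, 1, 0],
    [0.2, 0.7, 0],
    [0, 0, 0]
  ],
  "rotation": [
    [0, 0, 0],
    [0, 0, 0],
    [0, 0, 0],
    [0, 0, 0],
    [0, 0, 0]
  ],
  "grip": [85, 85, 85, 85, 85]
}}

```text
time: 8.82
eef_pos: [0.4848, 0.3771, 0.2005]
tcp_rot: [-0.033, 0.999, -0.0, -0.0]
contact_force: [-0.0, 0.3, -0.2]
opening: 0.995
```

```bash
python3 go.py .484 .3765 .2 93.5; python3 - <<'E'
from h import *
c=cam("wrist");save("w2",c)
im=np.clip(c[0].astype(float)*1.5,0,255).astype(np.uint8)
for P,col in(((.484,.3765,.117),(0,0,255)),((.422,.3735,.003),(255,0,0)),((.4837,.379,.041),(0,255,0))):
    q=proj([P],*c[1:])[0];print(P,q.round(1));cv2.drawMarker(im,tuple(int(v) for v in q),col,0,12)
cv2.imwrite("pics/w2.png",im)
E
```

```text
t=8.82 p=[0.4848 0.3771 0.2005] jaw=93.7 tiltdeg(tool)=[-0.02 -0.    0.  ] q6=-1.14 F=[-0.   0.3 -0.2] op=0.995
turn units about tool z 0.05;  shift now-axes [ 0.03 -0.02  0.02]  shift after-turn axes [ 0.03 -0.02  0.02]
(0.484, 0.3765, 0.117) [282.7 204.4]
(0.422, 0.3735, 0.003) [283.1 122.8]
(0.4837, 0.379, 0.041) [284.6 183.7]
```

View pics/w2.png

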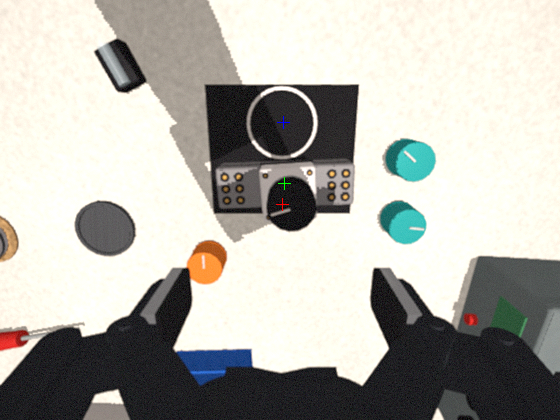

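The ring is at (283,122), exactly on its marker. The dial top, at about (291,202), sits 9 px to the right of my estimate, and the relay is also slightly right, at about (288,187). I'll measure both numerically.

```bash
python3 - <<'E'
from h import *
c=load("w2");g=cv2.cvtColor(c[0],cv2.COLOR_BGR2GRAY)
hsv=cv2.cvtColor(c[0],cv2.COLOR_BGR2HSV)
# row/col profiles through the dial
print("row 200",[ (u,int(g[200,u])) for u in range(258,326,3)])
print("row 215",[ (u,int(g[215,u])) for u in range(258,326,3)])
print("col 291",[ (v,int(g[v,291])) for v in range(160,240,3)])
b=cv2.resize(np.clip(c[0][150:245,205:365].astype(float)*2.5,0,255).astype(np.uint8),None,fx=5,fy=5,interpolation=cv2.INTER_CUBIC)
cv2.imwrite("pics/w2c.png",b)
E
```

```text
row 200 [(258, 61), (261, 83), (264, 110), (267, 62), (270, 15), (273, 16), (276, 14), (279, 12), (282, 8), (285, 8), (288, 13), (291, 12), (294, 17), (297, 12), (300, 19), (303, 17), (306, 18), (309, 14), (312, 16), (315, 47), (318, 64), (321, 62), (324, 63)]
row 215 [(258, 106), (261, 107), (264, 112), (267, 43), (270, 55), (273, 90), (276, 54), (279, 16), (282, 5), (285, 9), (288, 10), (291, 16), (294, 13), (297, 19), (300, 19), (303, 5), (306, 15), (309, 9), (312, 13), (315, 94), (318, 176), (321, 176), (324, 174)]
col 291 [(160, 27), (163, 78), (166, 101), (169, 111), (172, 112), (175, 89), (178, 7), (181, 17), (184, 15), (187, 19), (190, 10), (193, 13), (196, 23), (199, 8), (202, 25), (205, 23), (208, 15), (211, 21), (214, 9), (217, 18), (220, 21), (223, 12), (226, 21), (229, 16), (232, 167), (235, 170), (238, 174)]
```

View pics/w2c.png

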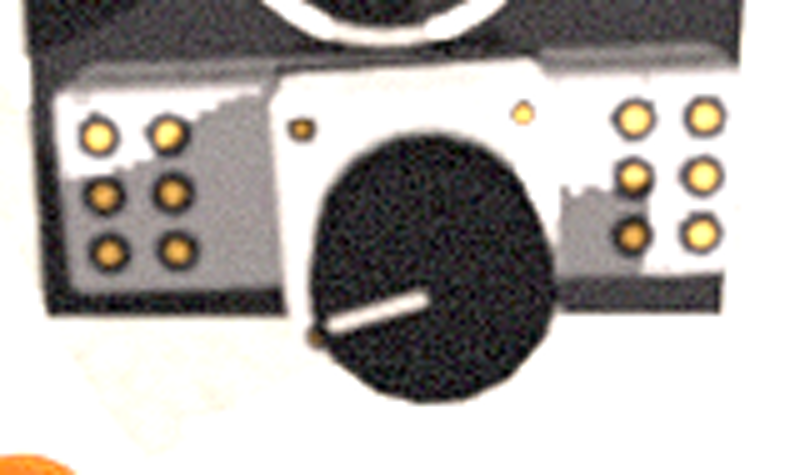

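The enlarged crop shows the dial's top circle centred at (291.5,206.5), the relay's top edge corners at (275,80) and (540,65) in crop pixels, and the strip turned about 2.5° in the image.

```bash
python3 - <<'E'
from h import *
c=load("w2")
f=lambda L:[(205+x/5-.4,150+y/5-.4) for x,y in L]
r=lambda px,z:ray(px,*c[1:],z)[:,:2]
print("dial",r([(291.5,206.5)],.117), "bottom edge",r([(291.5,231)],.117))
A=r(f([(272,80),(543,64)]),.079);v=A[1]-A[0];print("relay top edge corners",A,np.linalg.norm(v),np.degrees(np.arctan2(v[1],v[0])))
n=np.array([v[1],-v[0]])/np.linalg.norm(v);print("relay centre",A.mean(0)+n*.027)
B=r(f([(58,95),(72,290),(722,62),(722,272)]),.041);print("strip",B,B.mean(0))
E=r(f([(605,117),(705,117)]),.041)
P=r(f([(98,135),(103,195),(110,253)]),.041).mean(0);Q=r(f([(706,117),(704,176),(702,233)]),.041).mean(0);print("bolts",P,Q,(P+Q)/2,np.degrees(np.arctan2(*(P-Q)[::-1])))
E
python3 go.py .485 .383 .16 93.5
```

```text
dial [[0.48534527 0.38409248]] bottom edge [[0.50777323 0.38581391]]
relay top edge corners [[0.45897608 0.35268148]
 [0.45261181 0.40328289]] 0.051000060424283754 97.16859990929497
relay centre [0.48258289 0.3813515 ]
strip [[0.47207435 0.30510041]
 [0.51561632 0.30831125]
 [0.4557439  0.44552103]
 [0.5019977  0.45171072]] [0.48635807 0.37766085]
bolts [0.49338097 0.31508752] [0.48057829 0.44490531] [0.48697963 0.37999642] -84.3676803694694
t=8.88 p=[0.4852 0.3762 0.2005] jaw=93.7 tiltdeg(tool)=[-0.04  0.   -0.  ] q6=-1.14 F=[ 0.3 -0.3  0.3] op=0.995
turn units about tool z 0.04;  shift now-axes [-0.01  0.23  1.35]  shift after-turn axes [-0.01  0.23  1.35]
```

Emit:
{"method": "send_rows", "body": {
  "translation": [
    [0, 0.2, 0.9],
    [0, 0, 0.9],
    [0, 0, 0.9],
    [0, 0, 0.8],
    [0, 0, 0.4]
  ],
  "rotation": [
    [0, 0, 0],
    [0, 0, 0],
    [0, 0, 0],
    [0, 0, 0],
    [0, 0, 0]
  ],
  "grip": [85, 85, 85, 85, 85]
}}

```text
time: 9.5
eef_pos: [0.4847, 0.3806, 0.0819]
tcp_rot: [-0.031, 1.0, -0.001, -0.001]
contact_force: [0.1, -0.5, -0.4]
opening: 0.994
```

Emit:
{"method": "send_rows", "body": {
  "translation": [
    [0, 0, 0],
    [0, 0, 0],
    [0, 0, 0],
    [0, 0, 0],
    [0, 0, 0]
  ],
  "rotation": [
    [0, 0, 0],
    [0, 0, 0],
    [0, 0, 0],
    [0, 0, 0],
    [0, 0, 0]
  ],
  "grip": [65, 52, 44, 38, 36],
  "squeeze": 30
}}

```text
time: 10.12
eef_pos: [0.487, 0.3837, 0.0872]
tcp_rot: [-0.032, 0.999, 0.002, 0.003]
contact_force: [-1.4, 1.7, 6.7]
opening: 0.421
```

```bash
python3 go.py .564 .159 .16 93.5
```

```text
t=10.12 p=[0.487  0.3837 0.0872] jaw=93.6 tiltdeg(tool)=[0.17 0.31 0.  ] q6=-1.13 F=[-1.4  1.7  6.7] op=0.421
turn units about tool z 0.03;  shift now-axes [-2.1  -7.63 -2.44]  shift after-turn axes [-2.12 -7.63 -2.44]
```

The opening reads 36 mm where 44 mm was expected, and the TCP was pushed up 5 mm. I need to look before lifting.

```bash
python3 - <<'E'
from h import *
s=cam("side");w=cam("wrist");save("s3",s);save("w3",w)
a=cv2.resize(np.clip(s[0][270:360,250:350].astype(float)*2,0,255).astype(np.uint8),(400,360),interpolation=cv2.INTER_CUBIC)
b=cv2.resize(np.clip(w[0][110:290,180:380].astype(float)*2.2,0,255).astype(np.uint8),(400,360),interpolation=cv2.INTER_CUBIC)
cv2.imwrite("pics/c3.png",np.hstack([a,b]))
E
```

```text
(no output)
```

View pics/c3.png

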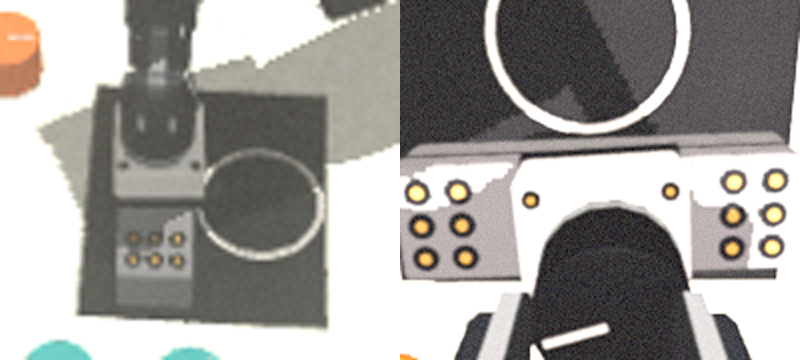

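```bash
python3 - <<'E'
from h import *
c=load("w3")
for z in(.117,.122):print(z,ray([(284,274)],*c[1:],z), "dial right edge/left edge lower", ray([(180+537-400>>0,0)],*c[1:],z)*0)
p=np.array(ctrl.get_state()["eef_pos"]);Rm=R.from_quat(ctrl.get_state()["tcp_rot"]).as_matrix()
for o in(.018,.022):
  for zz in(0,-.019,-.03):
    q=proj([p+Rm@[0,s*o,zz] for s in(-1,1)],*c[1:]);print(o,zz,q.round(1).tolist(),"in crop",((q-[180,110])*2+[400,0]).round().tolist())
E
```

```text
0.117 [[0.4881967  0.38302672 0.117     ]] dial right edge/left edge lower [[0. 0. 0.]]
0.122 [[0.48531943 0.382762   0.122     ]] dial right edge/left edge lower [[0. 0. 0.]]
0.018 0 [[254.5, 246.9], [314.7, 246.9]] in crop [[549.0, 274.0], [669.0, 274.0]]
0.018 -0.019 [[251.7, 261.8], [318.3, 261.8]] in crop [[543.0, 304.0], [677.0, 304.0]]
0.018 -0.03 [[249.9, 272.0], [320.8, 272.0]] in crop [[540.0, 324.0], [682.0, 324.0]]
0.022 0 [[247.8, 246.9], [321.3, 246.9]] in crop [[536.0, 274.0], [683.0, 274.0]]
0.022 -0.019 [[244.4, 261.8], [325.7, 261.8]] in crop [[529.0, 304.0], [691.0, 304.0]]
0.022 -0.03 [[242.0, 272.0], [328.7, 272.0]] in crop [[524.0, 324.0], [697.0, 324.0]]
```

Emit:
{"method": "send_rows", "body": {
  "translation": [
    [0, 0, 0]
  ],
  "rotation": [
    [0, 0, 0]
  ],
  "grip": [34]
}}

```text
time: 10.35
eef_pos: [0.4871, 0.3834, 0.0875]
tcp_rot: [-0.032, 0.999, 0.001, 0.003]
contact_force: [-0.2, 0.8, 8.0]
opening: 0.402
```

The dial is centred and the pads sit at ±22 mm on its sides, so the grip is good. The fingers flex, which explains the low reading. I'll ease the command a little and lift.

Emit:
{"method": "send_rows", "body": {
  "translation": [
    [0, 0, -0.2],
    [0, 0, -0.3],
    [0, 0, -0.5],
    [0, 0, -0.8],
    [0, 0, -0.8]
  ],
  "rotation": [
    [0, 0, 0],
    [0, 0, 0],
    [0, 0, 0],
    [0, 0, 0],
    [0, 0, 0]
  ],
  "grip": [36, 36, 36, 36, 36]
}}

```text
time: 10.98
eef_pos: [0.485, 0.3821, 0.163]
tcp_rot: [-0.032, 0.999, 0.0, 0.0]
contact_force: [-0.8, 0.8, -0.1]
opening: 0.419
```

```bash
python3 go.py .564 .159 .16 93.5; python3 - <<'E'
from h import *
w=cam("wrist");save("w4",w);s=cam("side");save("s4",s)
a=cv2.resize(np.clip(s[0][250:360,250:350].astype(float)*2,0,255).astype(np.uint8),(400,440),interpolation=cv2.INTER_CUBIC)
b=cv2.resize(np.clip(w[0][90:310,180:380].astype(float)*2.2,0,255).astype(np.uint8),(400,440),interpolation=cv2.INTER_CUBIC)
cv2.imwrite("pics/c4.png",np.hstack([a,b]))
E
```

```text
t=10.97 p=[0.485  0.3821 0.163 ] jaw=93.6 tiltdeg(tool)=[ 0.    0.02 -0.  ] q6=-1.13 F=[-0.8  0.8 -0.1] op=0.419
turn units about tool z 0.02;  shift now-axes [-2.16 -7.59  0.1 ]  shift after-turn axes [-2.17 -7.58  0.1 ]
```

View pics/c4.png

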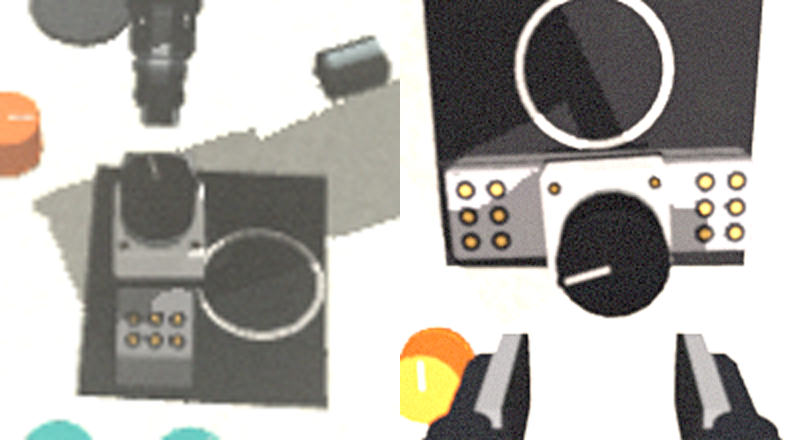

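The dial stayed on the pile, so the pads didn't hold it. I'll use the side view to find where the fingertips really end relative to the TCP.

```bash
python3 - <<'E'
from h import *
s=load("s4");w=load("w4")
for y in(.36,.40,.41,.42):
    # ray to plane y
    a=ray([(289.25,281.2)],*s[1:],0.0)[0];o=s[3][:3,3];k=(y-o[1])/(a[1]-o[1]);print("side tip at y",y,(o+k*(a-o)).round(4))
p=np.array([.485,.3821,.163])
for z in(0,.006,.013,.02,.03): print("tip back",z,proj([p+[0,.021*1,z],p+[-.011,.021,z],p+[.011,.021,z]],*w[1:]).round(0).tolist())
print("side proj of TCP+tip back",[proj([p+[0,.03,z]],*s[1:]).round(1).tolist() for z in(0,.013,.03)])
E
```

```text
side tip at y 0.36 [0.4896 0.36   0.1371]
side tip at y 0.4 [0.4858 0.4    0.1895]
side tip at y 0.41 [0.4849 0.41   0.2026]
side tip at y 0.42 [0.4839 0.42   0.2157]
tip back 0 [[319.0, 249.0], [321.0, 232.0], [318.0, 265.0]]
tip back 0.006 [[321.0, 253.0], [323.0, 236.0], [319.0, 270.0]]
tip back 0.013 [[322.0, 259.0], [324.0, 241.0], [320.0, 276.0]]
tip back 0.02 [[324.0, 265.0], [326.0, 246.0], [322.0, 283.0]]
tip back 0.03 [[327.0, 274.0], [329.0, 255.0], [324.0, 293.0]]
side proj of TCP+tip back [[[288.8, 292.8]], [[288.9, 289.3]], [[289.0, 284.7]]]
```

Both views, and the earlier contact (dial top at 0.117 with the TCP at 0.087), say the fingertips end about 30 mm behind the reported TCP. The closed tips had been resting on top of the dial. I'll go about 30 mm deeper; with the fingers open they pass outside the relay.

Emit:
{"method": "send_rows", "body": {
  "translation": [
    [0, 0, 0],
    [0, 0.03, 0.4],
    [0, 0, 0.9],
    [0, 0, 0.9],
    [0, 0, 0.6]
  ],
  "rotation": [
    [0, 0, 0],
    [0, 0, 0],
    [0, 0, 0],
    [0, 0, 0],
    [0, 0, 0]
  ],
  "grip": [85, 85, 85, 85, 85]
}}

```text
time: 11.7
eef_pos: [0.4831, 0.3821, 0.0738]
tcp_rot: [-0.032, 0.999, -0.001, -0.002]
contact_force: [0.1, 0.1, 0.9]
opening: 0.992
```

Emit:
{"method": "send_rows", "body": {
  "translation": [
    [0, 0, 0.3],
    [0, 0, 0.3],
    [0, 0, 0.1],
    [0, 0, 0],
    [0, 0, 0]
  ],
  "rotation": [
    [0, 0, 0],
    [0, 0, 0],
    [0, 0, 0],
    [0, 0, 0],
    [0, 0, 0]
  ],
  "grip": [85, 85, 85, 85, 75]
}}

```text
time: 12.32
eef_pos: [0.4854, 0.3834, 0.0573]
tcp_rot: [-0.032, 0.999, 0.0, 0.001]
contact_force: [0.3, -0.9, 0.1]
opening: 0.877
```

```bash
python3 go.py .485 .383 .056 93.5; python3 - <<'E'
from h import *
w=cam("wrist");s=cam("side");save("w5",w);save("s5",s)
a=cv2.resize(np.clip(s[0][250:360,250:350].astype(float)*2,0,255).astype(np.uint8),(400,440),interpolation=cv2.INTER_CUBIC)
b=cv2.resize(np.clip(w[0][120:400,130:430].astype(float)*2.2,0,255).astype(np.uint8),(400,373),interpolation=cv2.INTER_CUBIC)
b=np.vstack([b,np.zeros((67,400,3),np.uint8)]);cv2.imwrite("pics/c5.png",np.hstack([a,b]))
E
```

```text
t=12.32 p=[0.4854 0.3834 0.0573] jaw=93.6 tiltdeg(tool)=[0.04 0.07 0.  ] q6=-1.13 F=[ 0.3 -0.9  0.1] op=0.877
turn units about tool z 0.03;  shift now-axes [ 0.01 -0.01  0.04]  shift after-turn axes [ 0.01 -0.01  0.04]
```

View pics/c5.png

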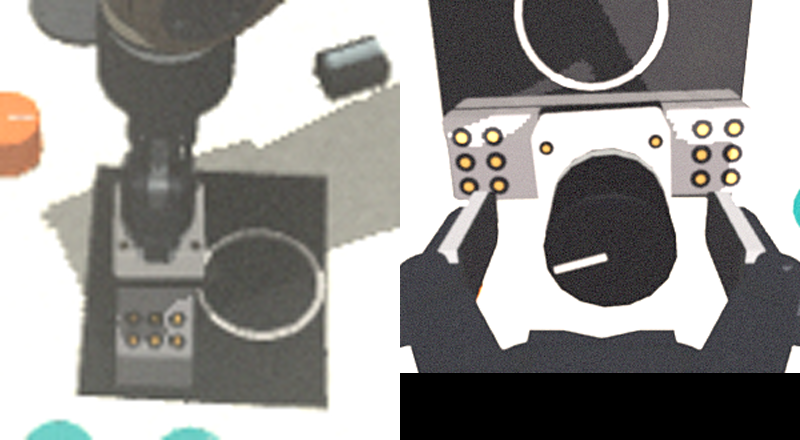

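The fingers straddle the dial beside the relay with no contact, and the dial is centred at about (605,228) in the crop. Closing in steps.

Emit:
{"method": "send_rows", "body": {
  "translation": [
    [0, 0, 0],
    [0, 0, 0],
    [0, 0, 0],
    [0, 0, 0]
  ],
  "rotation": [
    [0, 0, 0],
    [0, 0, 0],
    [0, 0, 0],
    [0, 0, 0]
  ],
  "grip": [62, 52, 44, 38]
}}

```text
time: 12.92
eef_pos: [0.4853, 0.3834, 0.057]
tcp_rot: [-0.032, 0.999, 0.0, 0.0]
contact_force: [-0.2, 1.4, 1.7]
opening: 0.507
```

Emit:
{"method": "send_rows", "body": {
  "translation": [
    [0, 0, 0],
    [0, 0, 0]
  ],
  "rotation": [
    [0, 0, 0],
    [0, 0, 0]
  ],
  "grip": [36, 36]
}}

```text
time: 13.18
eef_pos: [0.4853, 0.3833, 0.057]
tcp_rot: [-0.032, 1.0, 0.0, 0.0]
contact_force: [0.2, 1.3, 2.7]
opening: 0.502
```

Held at 43 mm. Lifting and moving to above the round tray.

Emit:
{"method": "send_rows", "body": {
  "translation": [
    [0, 0, -0.3],
    [0, 0, -0.8],
    [0, -0.5, -0.8],
    [0, -1, -0.5],
    [-0.3, -1, 0]
  ],
  "rotation": [
    [0, 0, 0],
    [0, 0, 0],
    [0, 0, 0],
    [0, 0, 0],
    [0, 0, 0]
  ],
  "grip": [36, 36, 36, 36, 36]
}}

```text
time: 13.8
eef_pos: [0.4989, 0.3083, 0.1301]
tcp_rot: [-0.032, 0.999, 0.0, 0.001]
contact_force: [0.9, -1.2, -0.9]
opening: 0.505
```

Emit:
{"method": "send_rows", "body": {
  "translation": [
    [-0.4, -1, 0],
    [-0.4, -1, 0],
    [-0.4, -1, 0],
    [-0.4, -1, 0.4],
    [-0.2, -0.7, 0.6]
  ],
  "rotation": [
    [0, 0, 0],
    [0, 0, 0],
    [0, 0, 0],
    [0, 0, 0],
    [0, 0, 0]
  ],
  "grip": [36, 36, 36, 36, 36]
}}

```text
time: 14.42
eef_pos: [0.5622, 0.1701, 0.0984]
tcp_rot: [-0.031, 1.0, -0.0, 0.0]
contact_force: [-0.5, 0.2, -0.6]
opening: 0.505
```

```bash
python3 go.py .564 .159 .06 93.5; cat > tr.py <<'E'
from h import *
import sys
# tray_seen(z): dark tray nearest the expected point, seen from the wrist
c=cam("wrist");save(sys.argv[1],c)
e=np.array([float(v) for v in sys.argv[2:5]])
g=cv2.cvtColor(c[0],cv2.COLOR_BGR2GRAY)
im=np.clip(c[0].astype(float)*1.5,0,255).astype(np.uint8)
q=proj([e],*c[1:])[0];print("expected px",q.round(1));cv2.drawMarker(im,tuple(int(v) for v in q),(0,0,255),0,12)
cv2.imwrite(f"pics/{sys.argv[1]}.png",im)
E
python3 tr.py w6 .564 .159 .009
```

```text
t=14.43 p=[0.5622 0.1701 0.0984] jaw=93.6 tiltdeg(tool)=[-0.01  0.05  0.  ] q6=-1.51 F=[-0.5  0.2 -0.6] op=0.505
turn units about tool z 0.01;  shift now-axes [-0.04 -0.37  1.28]  shift after-turn axes [-0.04 -0.37  1.28]
expected px [270.5 204.6]
```

View pics/w6.png

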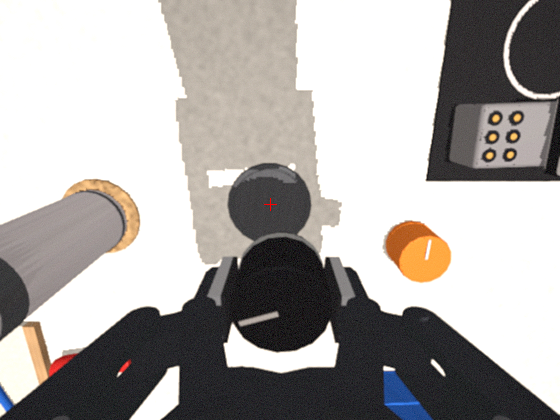

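The tray circle is centred at about (269,203) against an expected (270.5,204.6), so the position is good to about 1 mm. The dial is held level, and the canister stands on the coaster.

Emit:
{"method": "send_rows", "body": {
  "translation": [
    [-0.05, -0.4, 0.6],
    [0, 0, 0.9],
    [0, 0, 0.9],
    [0, 0, 0.8],
    [0, 0, 0.4]
  ],
  "rotation": [
    [0, 0, 0],
    [0, 0, 0],
    [0, 0, 0],
    [0, 0, 0],
    [0, 0, 0]
  ],
  "grip": [36, 36, 36, 36, 36]
}}

```text
time: 15.1
eef_pos: [0.5617, 0.1598, -0.012]
tcp_rot: [-0.032, 0.999, -0.0, -0.002]
contact_force: [-0.1, 0.3, -0.8]
opening: 0.501
```

Emit:
{"method": "send_rows", "body": {
  "translation": [
    [0, 0, 0.1],
    [0, 0, 0]
  ],
  "rotation": [
    [0, 0, 0],
    [0, 0, 0]
  ],
  "grip": [36, 36]
}}

```text
time: 15.35
eef_pos: [0.5642, 0.1598, -0.012]
tcp_rot: [-0.032, 0.999, 0.0, 0.0]
contact_force: [-0.5, 0.3, -0.4]
opening: 0.509
```

```bash
python3 go.py .564 .158 -.017 93.5
```

```text
t=15.35 p=[ 0.5642  0.1598 -0.012 ] jaw=93.6 tiltdeg(tool)=[0.   0.05 0.  ] q6=-1.53 F=[-0.5  0.3 -0.4] op=0.509
turn units about tool z 0.03;  shift now-axes [ 0.01 -0.06  0.17]  shift after-turn axes [ 0.01 -0.06  0.17]
```

Emit:
{"method": "send_rows", "body": {
  "translation": [
    [0, -0.05, 0.1],
    [0, 0, 0.03],
    [0, 0, 0]
  ],
  "rotation": [
    [0, 0, 0],
    [0, 0, 0],
    [0, 0, 0]
  ],
  "grip": [36, 36, 36]
}}

```text
time: 15.72
eef_pos: [0.5639, 0.1581, -0.0161]
tcp_rot: [-0.032, 1.0, 0.0, 0.0]
contact_force: [0.0, 0.0, -1.2]
opening: 0.504
```

Emit:
{"method": "send_rows", "body": {
  "translation": [
    [0, 0, 0.04],
    [0, 0, 0]
  ],
  "rotation": [
    [0, 0, 0],
    [0, 0, 0]
  ],
  "grip": [36, 36]
}}

```text
time: 15.98
eef_pos: [0.5641, 0.1581, -0.017]
tcp_rot: [-0.032, 0.999, -0.0, 0.0]
contact_force: [-1.4, -1.5, 3.2]
opening: 0.509
```

Emit:
{"method": "send_rows", "body": {
  "translation": [
    [0, 0, 0],
    [0, 0, 0],
    [0, 0, 0],
    [0, 0, -0.5],
    [0, 0, -1]
  ],
  "rotation": [
    [0, 0, 0],
    [0, 0, 0],
    [0, 0, 0],
    [0, 0, 0],
    [0, 0, 0]
  ],
  "grip": [50, 65, 70, 75, 85]
}}

```text
time: 16.6
eef_pos: [0.5627, 0.158, 0.0272]
tcp_rot: [-0.032, 0.999, -0.0, -0.001]
contact_force: [0.8, -0.2, 0.5]
opening: 0.997
```

Emit:
{"method": "send_rows", "body": {
  "translation": [
    [0, 0, -1],
    [0, 0, -1],
    [0, 0, -1],
    [0, 0, -1],
    [0, 0, -1]
  ],
  "rotation": [
    [0, 0, 0],
    [0, 0, 1],
    [0, 0, 1],
    [0, 0, 1],
    [0, 0, 1]
  ],
  "grip": [85, 85, 85, 85, 85]
}}

```text
time: 17.23
eef_pos: [0.5639, 0.1581, 0.1797]
tcp_rot: [0.144, 0.99, 0.0, 0.001]
contact_force: [0.2, -0.0, -0.3]
opening: 0.995
```

```bash
python3 go.py .4826 .381 .17 7.2
```

```text
t=17.23 p=[0.5639 0.1581 0.1797] jaw=73.5 tiltdeg(tool)=[ 0.03  0.08 -0.  ] q6=-1.18 F=[ 0.2 -0.  -0.3] op=0.995
turn units about tool z 13.25;  shift now-axes [4.71 6.35 0.32]  shift after-turn axes [ 7.71 -1.76  0.31]
```

Emit:
{"method": "send_rows", "body": {
  "translation": [
    [0.5, 0.7, 0],
    [0.6, 0.65, 0],
    [0.65, 0.6, 0],
    [0.7, 0.55, 0],
    [0.75, 0.5, 0]
  ],
  "rotation": [
    [0, 0, 1],
    [0, 0, 1],
    [0, 0, 1],
    [0, 0, 1],
    [0, 0, 1]
  ],
  "grip": [85, 85, 85, 85, 85]
}}

```text
time: 17.85
eef_pos: [0.5174, 0.2833, 0.1787]
tcp_rot: [0.355, 0.935, 0.0, 0.001]
contact_force: [-0.2, -0.6, -0.2]
opening: 0.996
```

Emit:
{"method": "send_rows", "body": {
  "translation": [
    [0.75, 0.4, 0],
    [0.8, 0.35, 0],
    [0.8, 0.25, 0],
    [0.8, 0.2, 0],
    [0, 0, 0]
  ],
  "rotation": [
    [0, 0, 1],
    [0, 0, 1],
    [0, 0, 1],
    [0, 0, 1],
    [0, 0, 1]
  ],
  "grip": [85, 85, 85, 85, 85]
}}

```text
time: 18.48
eef_pos: [0.4816, 0.3792, 0.1786]
tcp_rot: [0.548, 0.837, 0.001, 0.0]
contact_force: [0.1, -0.4, -0.5]
opening: 0.998
```

Emit:
{"method": "send_rows", "body": {
  "translation": [
    [0, 0, 0],
    [0, 0, 0],
    [0, 0, 0],
    [0, 0, 0],
    [0, 0, 0]
  ],
  "rotation": [
    [0, 0, 1],
    [0, 0, 1],
    [0, 0, 1],
    [0, 0, 0.25],
    [0, 0, 0]
  ],
  "grip": [85, 85, 85, 85, 85]
}}

```text
time: 19.1
eef_pos: [0.4824, 0.3777, 0.1781]
tcp_rot: [0.66, 0.751, 0.0, 0.0]
contact_force: [0.3, -0.1, -0.3]
opening: 0.999
```

```bash
python3 go.py .4826 .381 .17 7.2; python3 tr.py w7 .4826 .381 .079; python3 - <<'E'
from h import *
c=load("w7");im=c[0]
b=cv2.resize(np.clip(im[110:290,180:420].astype(float)*2.0,0,255).astype(np.uint8),(800,600),interpolation=cv2.INTER_CUBIC);cv2.imwrite("pics/w7c.png",b)
E
```

```text
t=19.10 p=[0.4824 0.3777 0.1781] jaw=7.4 tiltdeg(tool)=[ 0.04 -0.02  0.  ] q6=0.37 F=[ 0.3 -0.1 -0.3] op=0.999
turn units about tool z 0.05;  shift now-axes [0.11 0.02 0.27]  shift after-turn axes [0.11 0.02 0.27]
expected px [285.7 198.8]
```

View pics/w7c.png

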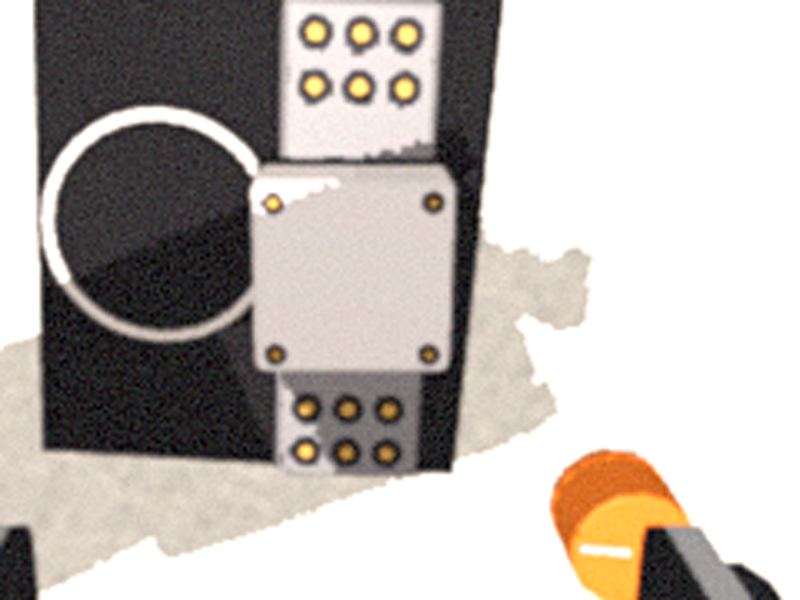

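The relay is square to the jaws, with its top face centred at about (285.9,193.2). The ring centre is at about (226.5,176.6), which I'll use to check the calibration.

```bash
python3 - <<'E'
from h import *
c=load("w7");f=lambda x,y:(180+x*.3-.35,110+y*.3-.35)
print("ring",ray([f(155,222)],*c[1:],.003),proj([(.422,.3735,.003)],*c[1:]))
print("relay bolts",ray([f(273,203),f(433,203),f(275,355),f(428,355)],*c[1:],.079).mean(0))
A=ray([f(252,190),f(456,180),f(257,370),f(448,372)],*c[1:],.079);print("relay corners",A,A.mean(0))
S=ray([f(315,33),f(405,35),f(303,452),f(387,455)],*c[1:],.041);print("strip outer bolts",S.mean(0),np.degrees(np.arctan2(*(S[:2].mean(0)-S[2:].mean(0))[1::-1])))
w=load("w2");print("ring in w2",ray([(282.8,122.5)],*w[1:],.003))
w=load("w1");print("ring in w1 (old HE)",ray([(283,180)],*w[1:],.003))
E
python3 go.py .4826 .384 .018 7.2
```

```text
ring [[0.41680505 0.3770301  0.003     ]] [[230.50347453 179.88665762]]
relay bolts [0.48167648 0.38547576 0.079     ]
relay corners [[0.45246435 0.40635455 0.079     ]
 [0.50480001 0.41584044 0.079     ]
 [0.45907334 0.35687284 0.079     ]
 [0.511353   0.36310603 0.079     ]] [0.48192268 0.38554347 0.079     ]
strip outer bolts [0.48255115 0.38280427 0.041     ] 95.71808487882767
ring in w2 [[0.42170146 0.37313706 0.003     ]]
ring in w1 (old HE) [[0.42409275 0.37782582 0.003     ]]
t=19.15 p=[0.4824 0.3777 0.1779] jaw=7.4 tiltdeg(tool)=[ 0.03 -0.01  0.  ] q6=0.37 F=[-0.6  0.1  0.6] op=0.993
turn units about tool z 0.05;  shift now-axes [0.21 0.03 5.33]  shift after-turn axes [0.21 0.03 5.33]
```

Two wrist views under different hand turns disagree by 4 to 5 mm on the ring. The placed dial and canister will show the true finger offset, so I'll check them in the fixed cameras.

```bash
python3 - <<'E'
from h import *
t=cam("top");s=cam("side");save("t8",t);save("s8",s)
def k(im,x,y,w,h,W,H,g):return cv2.resize(np.clip(im[y:y+h,x:x+w].astype(float)*g,0,255).astype(np.uint8),(W,H),interpolation=cv2.INTER_CUBIC)
a=k(t[0],215,150,100,75,400,300,3);b=k(s[0],235,175,60,90,400,600,3)
d=k(t[0],217,181,40,30,400,300,3.5)
cv2.imwrite("pics/c8.png",np.hstack([np.vstack([a,d]),b]))
for P in((.564,.158,.009),(.5641,.1581,.043),(.587,.007,.004),(.587,.007,.144)):
  q=proj([P],*t[1:])[0];r=proj([P],*s[1:])[0]
  print(P,"top",q.round(1),"a",((q-[215,150])*4).round(),"d",((q-[217,181])*10+[0,300]).round(),"side",r.round(1),((r-[235,175])*6.667+[400,0]).round())
E
```

```text
(0.564, 0.158, 0.009) top [237.3 201. ] a [ 89. 204.] d [203. 500.] side [270.4 249.2] [636. 495.]
(0.5641, 0.1581, 0.043) top [235.9 198.2] a [ 84. 193.] d [189. 472.] side [270.2 241. ] [635. 440.]
(0.587, 0.007, 0.004) top [290.  187.9] a [300. 151.] d [730. 369.] side [270.  211.9] [633. 246.]
(0.587, 0.007, 0.144) top [291.6 173.7] a [306.  95.] d [746. 227.] side [269.5 176.5] [630.  10.]
```

View pics/c8.png

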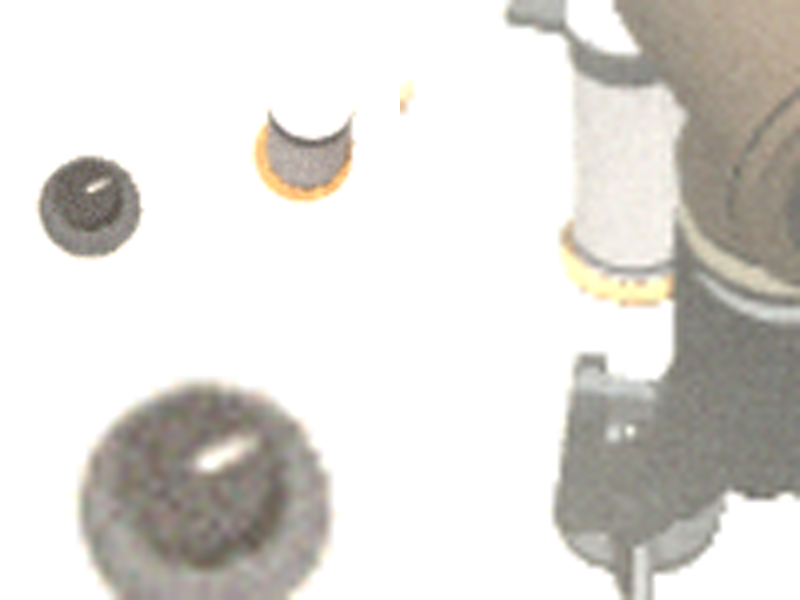

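In the top view the dial sits within about 2 to 3 mm of the round tray's middle, and the canister is centred on the coaster. Small offsets like that don't matter here, so I carry on with the relay.

Emit:
{"method": "send_rows", "body": {
  "translation": [
    [0.23, 0.1, 0.6],
    [0, 0, 0.9],
    [0, 0, 0.9],
    [0, 0, 0.9],
    [0, 0, 0.8]
  ],
  "rotation": [
    [0, 0, 0],
    [0, 0, 0],
    [0, 0, 0],
    [0, 0, 0],
    [0, 0, 0]
  ],
  "grip": [85, 85, 85, 85, 85]
}}

```text
time: 19.88
eef_pos: [0.4835, 0.3847, 0.0516]
tcp_rot: [0.66, 0.751, -0.001, -0.0]
contact_force: [0.0, 0.1, 0.0]
opening: 1.0
```

Emit:
{"method": "send_rows", "body": {
  "translation": [
    [0, 0, 0.6],
    [0, 0, 0.4],
    [0, 0, 0.2],
    [0, 0, 0.07],
    [0, 0, 0]
  ],
  "rotation": [
    [0, 0, 0],
    [0, 0, 0],
    [0, 0, 0],
    [0, 0, 0],
    [0, 0, 0]
  ],
  "grip": [85, 85, 85, 85, 75]
}}

```text
time: 20.5
eef_pos: [0.4849, 0.3852, 0.017]
tcp_rot: [0.66, 0.751, 0.001, 0.0]
contact_force: [0.1, -0.3, -0.2]
opening: 0.883
```

```bash
python3 go.py .4845 .385 .017 7.2
```

```text
t=20.50 p=[0.4849 0.3852 0.017 ] jaw=7.4 tiltdeg(tool)=[ 0.07 -0.03  0.  ] q6=0.38 F=[ 0.1 -0.3 -0.2] op=0.883
turn units about tool z 0.03;  shift now-axes [-0.   -0.01  0.  ]  shift after-turn axes [-0.   -0.01  0.  ]
```

Emit:
{"method": "send_rows", "body": {
  "translation": [
    [0, 0, 0],
    [0, 0, 0],
    [0, 0, 0],
    [0, 0, 0],
    [0, 0, 0]
  ],
  "rotation": [
    [0, 0, 0],
    [0, 0, 0],
    [0, 0, 0],
    [0, 0, 0],
    [0, 0, 0]
  ],
  "grip": [68, 62, 56, 50, 46],
  "squeeze": 40
}}

```text
time: 21.12
eef_pos: [0.4849, 0.3851, 0.0169]
tcp_rot: [0.66, 0.751, 0.001, 0.0]
contact_force: [0.9, 0.3, 3.1]
opening: 0.625
```

```bash
python3 go.py .4845 .385 .017 7.2
```

```text
t=21.12 p=[0.4849 0.3851 0.0169] jaw=7.4 tiltdeg(tool)=[ 0.07 -0.03 -0.  ] q6=0.38 F=[0.9 0.3 3.1] op=0.625
turn units about tool z 0.03;  shift now-axes [-0.   -0.02 -0.  ]  shift after-turn axes [-0.   -0.02 -0.  ]
```

Emit:
{"method": "send_rows", "body": {
  "translation": [
    [0, 0, -0.3],
    [0, 0, -0.8],
    [0, 0, -1],
    [0, 0, -1],
    [0, 0, -0.7]
  ],
  "rotation": [
    [0, 0, 0],
    [0, 0, 0],
    [0, 0, 0],
    [0, 0, 0],
    [0, 0, 0]
  ],
  "grip": [46, 46, 46, 46, 46]
}}

```text
time: 21.75
eef_pos: [0.4844, 0.385, 0.1318]
tcp_rot: [0.66, 0.751, 0.0, 0.0]
contact_force: [0.4, 0.3, -0.9]
opening: 0.627
```

Emit:
{"method": "send_rows", "body": {
  "translation": [
    [-0.8, 0, 0],
    [-1, 0, 0],
    [-1, 0, 0],
    [-1, 0, 0],
    [-1, 0, 0]
  ],
  "rotation": [
    [0, 0, 1],
    [0, 0, 1],
    [0, 0, 1],
    [0, 0, 1],
    [0, 0, 1]
  ],
  "grip": [46, 46, 46, 46, 46]
}}

```text
time: 22.38
eef_pos: [0.4762, 0.241, 0.13]
tcp_rot: [0.808, 0.589, -0.001, -0.0]
contact_force: [-0.3, 1.0, -1.2]
opening: 0.625
```

```bash
python3 go.py .5015 -.364 .13 -20.9
```

```text
t=22.38 p=[0.4762 0.241  0.13  ] jaw=-17.8 tiltdeg(tool)=[-0.06  0.04  0.  ] q6=0.59 F=[-0.3  1.  -1.2] op=0.625
turn units about tool z 0.62;  shift now-axes [-1.894e+01  6.970e+00  1.000e-02]  shift after-turn axes [-1.854e+01  7.980e+00  1.000e-02]
```

Emit:
{"method": "send_rows", "body": {
  "translation": [
    [-1, 0.4, 0],
    [-1, 0.4, 0],
    [-1, 0.4, 0],
    [-1, 0.4, 0],
    [-1, 0.4, 0]
  ],
  "rotation": [
    [0, 0, 0.6],
    [0, 0, 0],
    [0, 0, 0],
    [0, 0, 0],
    [0, 0, 0]
  ],
  "grip": [46, 46, 46, 46, 46]
}}

```text
time: 23.0
eef_pos: [0.4812, 0.0797, 0.1301]
tcp_rot: [0.822, 0.569, -0.0, -0.0]
contact_force: [-0.5, 0.6, -1.2]
opening: 0.632
```

Emit:
{"method": "send_rows", "body": {
  "translation": [
    [-1, 0.4, 0],
    [-1, 0.4, 0],
    [-1, 0.4, 0],
    [-1, 0.4, 0],
    [-1, 0.4, 0]
  ],
  "rotation": [
    [0, 0, 0],
    [0, 0, 0],
    [0, 0, 0],
    [0, 0, 0],
    [0, 0, 0]
  ],
  "grip": [46, 46, 46, 46, 46]
}}

```text
time: 23.62
eef_pos: [0.4846, -0.0817, 0.1301]
tcp_rot: [0.822, 0.569, -0.0, -0.0]
contact_force: [0.3, -0.0, -1.5]
opening: 0.621
```

Emit:
{"method": "send_rows", "body": {
  "translation": [
    [-1, 0.5, 0],
    [-1, 0.5, 0],
    [-1, 0.5, 0],
    [-1, 0.5, 0],
    [-1, 0.5, 0]
  ],
  "rotation": [
    [0, 0, 0],
    [0, 0, 0],
    [0, 0, 0],
    [0, 0, 0],
    [0, 0, 0]
  ],
  "grip": [46, 46, 46, 46, 46]
}}

```text
time: 24.25
eef_pos: [0.5021, -0.2484, 0.1299]
tcp_rot: [0.822, 0.569, -0.0, -0.001]
contact_force: [-0.6, -0.0, -1.3]
opening: 0.626
```

```bash
python3 go.py .5015 -.364 .06 -20.9
```

```text
t=24.25 p=[ 0.5021 -0.2484  0.1299] jaw=-20.6 tiltdeg(tool)=[-0.07 -0.03  0.  ] q6=-0.28 F=[-0.6 -0.  -1.3] op=0.626
turn units about tool z 0.05;  shift now-axes [-3.61  1.34  2.33]  shift after-turn axes [-3.61  1.36  2.33]
```

Emit:
{"method": "send_rows", "body": {
  "translation": [
    [-0.9, 0.35, 0],
    [-0.9, 0.35, 0],
    [-0.9, 0.35, 0],
    [-0.6, 0.2, 0.3],
    [0, 0, 0.3]
  ],
  "rotation": [
    [0, 0, 0],
    [0, 0, 0],
    [0, 0, 0],
    [0, 0, 0],
    [0, 0, 0]
  ],
  "grip": [46, 46, 46, 46, 46]
}}

```text
time: 24.88
eef_pos: [0.5022, -0.354, 0.1112]
tcp_rot: [0.823, 0.568, -0.0, -0.001]
contact_force: [0.5, -0.0, -2.0]
opening: 0.629
```

```bash
python3 go.py .5015 -.364 -.015 -20.9; cat > tm.py <<'E'
from h import *
import sys
n=sys.argv[1];e=[float(v) for v in sys.argv[2:5]]
c=cam("wrist");save(n,c);g=cv2.cvtColor(c[0],cv2.COLOR_BGR2GRAY)
q=proj([e],*c[1:])[0];print("expected px",q.round(1))
im=c[0].astype(float)*2
im=np.clip(im,0,255).astype(np.uint8);cv2.drawMarker(im,tuple(int(v) for v in q),(0,0,255),0,10);cv2.imwrite(f"pics/{n}.png",im)
for th in(40,50,60):
    m=(g<th).astype(np.uint8);m[250:]=0
    k,l,st,ce=cv2.connectedComponentsWithStats(m)
    for i in range(1,k):
        if st[i][4]>1500:
            cnt=max(cv2.findContours((l==i).astype(np.uint8),0,1)[0],key=cv2.contourArea)
            r=cv2.minAreaRect((ray(cnt[:,0,:],*c[1:],.009)[:,:2]*1000).astype(np.float32));print(th,st[i],[np.round(v,1) for v in r])
E
python3 tm.py w9 .5015 -.364 .009
```

```text
t=24.88 p=[ 0.5022 -0.354   0.1112] jaw=-20.7 tiltdeg(tool)=[-0.06 -0.04  0.  ] q6=-0.42 F=[ 0.5 -0.  -2. ] op=0.629
turn units about tool z 0.04;  shift now-axes [-0.32  0.1   4.21]  shift after-turn axes [-0.32  0.1   4.21]
expected px [289.1 211.1]
40 [ 519    0   41  109 3767] [array([ 732.3, -313.1]), array([84.6, 32.6]), np.float64(84.2)]
40 [ 223  164  117   67 5218] [array([ 498.9, -349.7]), array([ 62.2, 108.9]), np.float64(69.3)]
50 [ 519    0   41  109 3801] [array([ 732.3, -313. ]), array([84.8, 32.6]), np.float64(84.2)]
50 [ 223  164  117   68 5648] [array([ 498.7, -350.2]), array([ 63.2, 109. ]), np.float64(69.3)]
60 [ 518    0   42  109 3840] [array([ 737.8, -313.8]), array([80.8, 34.9]), np.float64(74.8)]
60 [ 223  164  117   70 5969] [array([ 499.2, -350.6]), array([ 65. , 109.1]), np.float64(68.3)]
```

View pics/w9.png

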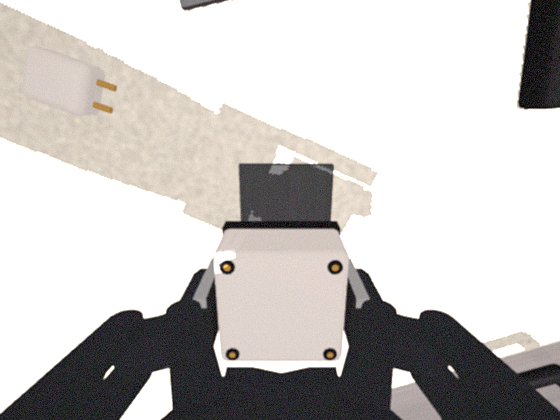

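The picture shows the square tray's far edge at row 164, u from 239 to 333, square to the relay, which is centred at u≈281.5 and level. I'll compute the tray centre from that edge.

```bash
python3 - <<'E'
from h import *
c=load("w9");s=ctrl.get_state();Rm=R.from_quat(s["tcp_rot"]).as_matrix()
A=ray([(239,164),(333,164)],*c[1:],.009);print(np.linalg.norm(A[0]-A[1]),np.degrees(np.arctan2(*(A[1]-A[0])[1::-1])))
print("centre",A.mean(0)+Rm[:,0]*.042)
E
```

```text
0.08248855069324473 -20.667709869888146
centre [ 0.52877815 -0.28290499  0.00909783]
```

Emit:
{"method": "send_rows", "body": {
  "translation": [
    [-0.29, 0.07, 0.7],
    [0, 0, 0.9],
    [0, 0, 0.9],
    [0, 0, 0.9],
    [0, 0, 0.5]
  ],
  "rotation": [
    [0, 0, 0.04],
    [0, 0, 0],
    [0, 0, 0],
    [0, 0, 0],
    [0, 0, 0]
  ],
  "grip": [46, 46, 46, 46, 46]
}}

```text
time: 25.55
eef_pos: [0.5004, -0.3606, -0.0076]
tcp_rot: [0.823, 0.568, -0.0, -0.002]
contact_force: [0.0, -0.0, -1.3]
opening: 0.628
```

Emit:
{"method": "send_rows", "body": {
  "translation": [
    [0, 0, 0.25],
    [0, 0, 0.08],
    [0, 0, 0]
  ],
  "rotation": [
    [0, 0, 0],
    [0, 0, 0],
    [0, 0, 0]
  ],
  "grip": [46, 46, 46]
}}

```text
time: 25.92
eef_pos: [0.5022, -0.3629, -0.0137]
tcp_rot: [0.823, 0.568, 0.0, 0.001]
contact_force: [0.0, 0.0, -1.7]
opening: 0.625
```

```bash
python3 go.py .501 -.363 -.019 -20.9
```

```text
t=25.93 p=[ 0.5022 -0.3629 -0.0137] jaw=-20.8 tiltdeg(tool)=[ 0.08  0.04 -0.  ] q6=-0.43 F=[ 0.   0.  -1.7] op=0.625
turn units about tool z 0.02;  shift now-axes [-0.02 -0.04  0.17]  shift after-turn axes [-0.02 -0.04  0.17]
```

Emit:
{"method": "send_rows", "body": {
  "translation": [
    [0, -0.03, 0.13],
    [0, 0, 0.03],
    [0, 0, 0]
  ],
  "rotation": [
    [0, 0, 0],
    [0, 0, 0],
    [0, 0, 0]
  ],
  "grip": [46, 46, 46]
}}

```text
time: 26.3
eef_pos: [0.5009, -0.3622, -0.0191]
tcp_rot: [0.823, 0.568, 0.0, 0.0]
contact_force: [-0.4, -0.7, 0.4]
opening: 0.625
```

Emit:
{"method": "send_rows", "body": {
  "translation": [
    [0, 0, 0.03],
    [0, 0, 0]
  ],
  "rotation": [
    [0, 0, 0],
    [0, 0, 0]
  ],
  "grip": [46, 46]
}}

```text
time: 26.55
eef_pos: [0.5009, -0.3622, -0.0191]
tcp_rot: [0.823, 0.568, -0.0, -0.0]
contact_force: [-2.8, 1.8, 5.3]
opening: 0.629
```

Emit:
{"method": "send_rows", "body": {
  "translation": [
    [0, 0, 0],
    [0, 0, 0],
    [0, 0, 0],
    [0, 0, -0.4],
    [0, 0, -1]
  ],
  "rotation": [
    [0, 0, 0],
    [0, 0, 0],
    [0, 0, 0],
    [0, 0, 0],
    [0, 0, 0]
  ],
  "grip": [60, 75, 80, 85, 85]
}}

```text
time: 27.18
eef_pos: [0.4997, -0.3611, 0.021]
tcp_rot: [0.823, 0.568, -0.0, -0.002]
contact_force: [0.4, -0.0, 0.1]
opening: 0.994
```

Emit:
{"method": "send_rows", "body": {
  "translation": [
    [0, 0, -1],
    [0, 0, -1],
    [0, 0, -1],
    [0.3, 0, -1],
    [0.6, -0.3, -1]
  ],
  "rotation": [
    [0, 0, 0],
    [0, 0, 0],
    [0, 0, 0],
    [0, 0, 0],
    [0, 0, 0]
  ],
  "grip": [85, 85, 85, 85, 85]
}}

```text
time: 27.8
eef_pos: [0.5022, -0.334, 0.1738]
tcp_rot: [0.824, 0.567, 0.0, 0.001]
contact_force: [0.2, -0.1, -0.0]
opening: 0.998
```

```bash
python3 go.py .487 .378 .17 5.6
```

```text
t=27.80 p=[ 0.5022 -0.334   0.1738] jaw=-20.9 tiltdeg(tool)=[0.09 0.04 0.  ] q6=-0.39 F=[ 0.2 -0.1 -0. ] op=0.998
turn units about tool z -5.29;  shift now-axes [22.   -8.93  0.1 ]  shift after-turn axes [23.67  1.81  0.11]
```

Emit:
{"method": "send_rows", "body": {
  "translation": [
    [1, -0.45, 0],
    [1, -0.45, 0],
    [1, -0.45, 0],
    [1, -0.45, 0],
    [1, -0.45, 0]
  ],
  "rotation": [
    [0, 0, 0],
    [0, 0, 0],
    [0, 0, 0],
    [0, 0, 0],
    [0, 0, 0]
  ],
  "grip": [85, 85, 85, 85, 85]
}}

```text
time: 28.42
eef_pos: [0.4922, -0.1685, 0.1727]
tcp_rot: [0.823, 0.568, 0.0, 0.001]
contact_force: [-0.1, 0.2, 0.2]
opening: 0.994
```

Emit:
{"method": "send_rows", "body": {
  "translation": [
    [1, -0.45, 0],
    [1, -0.45, 0],
    [1, -0.45, 0],
    [1, -0.45, 0],
    [1, -0.45, 0]
  ],
  "rotation": [
    [0, 0, 0],
    [0, 0, 0],
    [0, 0, 0],
    [0, 0, 0],
    [0, 0, 0]
  ],
  "grip": [85, 85, 85, 85, 85]
}}

```text
time: 29.05
eef_pos: [0.4825, -0.0042, 0.1727]
tcp_rot: [0.823, 0.568, 0.001, 0.001]
contact_force: [1.0, -0.0, -0.2]
opening: 0.992
```

Emit:
{"method": "send_rows", "body": {
  "translation": [
    [1, -0.4, 0],
    [1, -0.4, 0],
    [1, -0.4, 0],
    [1, -0.4, 0],
    [1, -0.4, 0]
  ],
  "rotation": [
    [0, 0, 0],
    [0, 0, -1],
    [0, 0, -1],
    [0, 0, -1],
    [0, 0, -1]
  ],
  "grip": [85, 85, 85, 85, 85]
}}

```text
time: 29.68
eef_pos: [0.4629, 0.1554, 0.1727]
tcp_rot: [0.711, 0.703, 0.001, 0.0]
contact_force: [0.0, 0.6, -0.3]
opening: 0.996
```

```bash
python3 go.py .487 .378 .17 5.6
```

```text
t=29.68 p=[0.4629 0.1554 0.1727] jaw=-0.7 tiltdeg(tool)=[ 0.09 -0.01 -0.  ] q6=0.13 F=[ 0.   0.6 -0.3] op=0.996
turn units about tool z -1.25;  shift now-axes [7.43 0.72 0.09]  shift after-turn axes [7.31 1.52 0.09]
```

Emit:
{"method": "send_rows", "body": {
  "translation": [
    [1, 0.1, 0],
    [1, 0.2, 0],
    [1, 0.25, 0],
    [1, 0.25, 0],
    [1, 0.25, 0]
  ],
  "rotation": [
    [0, 0, -1],
    [0, 0, -0.25],
    [0, 0, 0],
    [0, 0, 0],
    [0, 0, 0]
  ],
  "grip": [85, 85, 85, 85, 85]
}}

```text
time: 30.3
eef_pos: [0.4843, 0.3074, 0.1727]
tcp_rot: [0.673, 0.74, 0.001, 0.0]
contact_force: [1.0, -1.2, 1.0]
opening: 0.996
```

Emit:
{"method": "send_rows", "body": {
  "translation": [
    [1, 0.2, 0],
    [1, 0.2, 0],
    [0.3, 0.1, 0],
    [0, 0, 0],
    [0, 0, 0]
  ],
  "rotation": [
    [0, 0, 0],
    [0, 0, 0],
    [0, 0, 0],
    [0, 0, 0],
    [0, 0, 0]
  ],
  "grip": [85, 85, 85, 85, 85]
}}

```text
time: 30.92
eef_pos: [0.4924, 0.3756, 0.1718]
tcp_rot: [0.673, 0.74, -0.0, 0.0]
contact_force: [-0.4, -0.1, 0.6]
opening: 0.995
```

```bash
python3 go.py .487 .3835 .0 5.6; python3 tr.py w10 .487 .3835 .041; python3 - <<'E'
from h import *
c=load("w10");im=c[0]
b=cv2.resize(np.clip(im[60:300,150:470].astype(float)*2.0,0,255).astype(np.uint8),(800,600),interpolation=cv2.INTER_CUBIC);cv2.imwrite("pics/w10c.png",b)
E
```

```text
t=30.93 p=[0.4924 0.3756 0.1718] jaw=5.4 tiltdeg(tool)=[-0.01  0.02 -0.  ] q6=0.39 F=[-0.4 -0.1  0.6] op=0.995
turn units about tool z -0.04;  shift now-axes [ 0.28 -0.16  5.73]  shift after-turn axes [ 0.28 -0.15  5.73]
expected px [280.  184.8]
```

View pics/w10c.png

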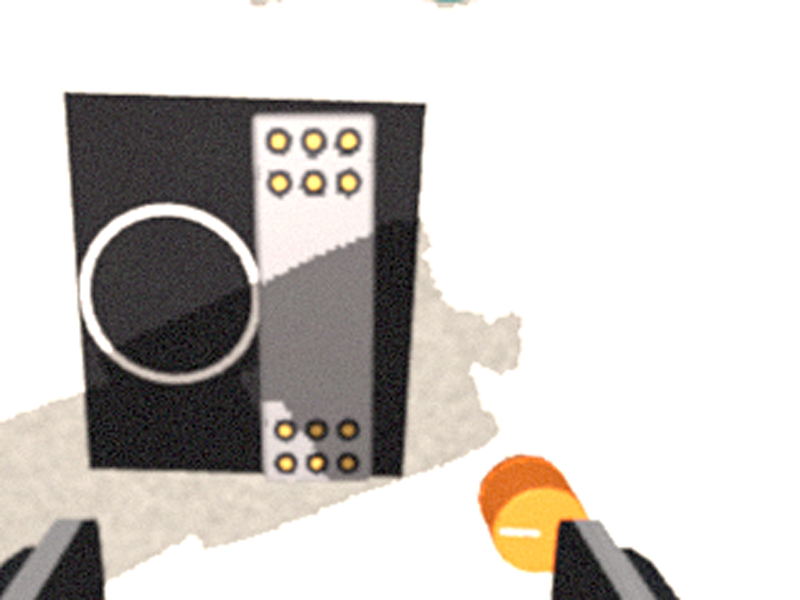

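The strip lies free on the mat with its outer bolt rows at crop (313,141) and (316,462), and its axis is nearly parallel to the tool's x. I have one picture left, so I'm keeping it for the final check.

```bash
python3 - <<'E'
from h import *
c=load("w10");f=lambda x,y:(150+x*.4-.3,60+y*.4-.3)
A=ray([f(313,141),f(316,462.5)],*c[1:],.041);B=ray([f(313,183),f(316,430)],*c[1:],.041)
print(A,A.mean(0),B.mean(0),np.degrees(np.arctan2(*(A[0]-A[1])[1::-1])))
E=ray([f(252,114),f(375,116),f(266,481),f(371,481)],*c[1:],.041);print("corners",E.mean(0),np.linalg.norm(E[0]-E[1]),np.linalg.norm(E[0]-E[2]))
E
```

```text
[[0.47618917 0.44800026 0.041     ]
 [0.48896876 0.31874505 0.041     ]] [0.48257896 0.38337266 0.041     ] [0.48259034 0.3831559  0.041     ] 95.64653866778977
corners [0.48318091 0.38372357 0.041     ] 0.04511774787506412 0.14797949432070476
```

Emit:
{"method": "send_rows", "body": {
  "translation": [
    [0.28, -0.19, 0.9],
    [0, 0, 1],
    [0, 0, 1],
    [0, 0, 1],
    [0, 0, 0.8]
  ],
  "rotation": [
    [0, 0, -0.04],
    [0, 0, 0],
    [0, 0, 0],
    [0, 0, 0],
    [0, 0, 0]
  ],
  "grip": [85, 85, 85, 85, 85]
}}

```text
time: 31.6
eef_pos: [0.4857, 0.3831, 0.0295]
tcp_rot: [0.672, 0.741, -0.001, -0.0]
contact_force: [-0.2, -0.3, 0.4]
opening: 0.991
```

Emit:
{"method": "send_rows", "body": {
  "translation": [
    [0, 0, 0.7],
    [0, 0, 0.5],
    [0, 0, 0.3],
    [0, 0, 0.1],
    [0, 0, 0]
  ],
  "rotation": [
    [0, 0, 0],
    [0, 0, 0],
    [0, 0, 0],
    [0, 0, 0],
    [0, 0, 0]
  ],
  "grip": [85, 85, 85, 80, 70]
}}

```text
time: 32.22
eef_pos: [0.4864, 0.3845, -0.0168]
tcp_rot: [0.672, 0.741, 0.0, 0.0]
contact_force: [0.1, -0.6, -0.1]
opening: 0.818
```

```bash
python3 go.py .486 .3835 -.019 5.6
```

```text
t=32.23 p=[ 0.4864  0.3845 -0.0168] jaw=5.6 tiltdeg(tool)=[ 0.05 -0.02  0.  ] q6=0.41 F=[ 0.1 -0.6 -0.1] op=0.818
turn units about tool z 0.01;  shift now-axes [-0.03 -0.02  0.07]  shift after-turn axes [-0.03 -0.02  0.07]
```

Emit:
{"method": "send_rows", "body": {
  "translation": [
    [0, 0, 0.03],
    [0, 0, 0],
    [0, 0, 0],
    [0, 0, 0],
    [0, 0, 0]
  ],
  "rotation": [
    [0, 0, 0],
    [0, 0, 0],
    [0, 0, 0],
    [0, 0, 0],
    [0, 0, 0]
  ],
  "grip": [62, 55, 48, 42, 38],
  "squeeze": 50
}}

```text
time: 32.85
eef_pos: [0.4865, 0.3845, -0.0176]
tcp_rot: [0.672, 0.741, 0.001, 0.0]
contact_force: [1.3, -0.5, 2.1]
opening: 0.526
```

```bash
python3 go.py .5785 -.1605 .1 -98.7
```

```text
t=32.85 p=[ 0.4865  0.3845 -0.0176] jaw=5.6 tiltdeg(tool)=[ 0.06 -0.03  0.  ] q6=0.41 F=[ 1.3 -0.5  2.1] op=0.526
turn units about tool z -15.14;  shift now-axes [-18.38   1.28  -3.93]  shift after-turn axes [ -5.78 -17.49  -3.94]
```

Emit:
{"method": "send_rows", "body": {
  "translation": [
    [0, 0, -0.3],
    [0, 0, -0.8],
    [0, 0, -1],
    [0, 0, -1],
    [0, 0, -1]
  ],
  "rotation": [
    [0, 0, 0],
    [0, 0, 0],
    [0, 0, 0],
    [0, 0, 0],
    [0, 0, 0]
  ],
  "grip": [38, 38, 38, 38, 38]
}}

```text
time: 33.48
eef_pos: [0.485, 0.3838, 0.105]
tcp_rot: [0.672, 0.741, -0.001, -0.0]
contact_force: [-0.8, -0.4, -3.0]
opening: 0.532
```

```bash
python3 go.py .5785 -.1605 .15 81.3
```

```text
t=33.48 p=[0.485  0.3838 0.105 ] jaw=5.6 tiltdeg(tool)=[-0.12  0.05 -0.  ] q6=0.41 F=[-0.8 -0.4 -3. ] op=0.532
turn units about tool z -15.14;  shift now-axes [-18.36   1.32  -1.49]  shift after-turn axes [ -5.83 -17.47  -1.46]
```

Emit:
{"method": "send_rows", "body": {
  "translation": [
    [-0.6, 0, -0.8],
    [-1, 0, -0.7],
    [-1, 0, 0],
    [-1, -0.2, 0],
    [-0.9, -0.3, 0]
  ],
  "rotation": [
    [0, 0, 0],
    [0, 0, -1],
    [0, 0, -1],
    [0, 0, -1],
    [0, 0, -1]
  ],
  "grip": [38, 38, 38, 38, 38]
}}

```text
time: 34.1
eef_pos: [0.4987, 0.2468, 0.1492]
tcp_rot: [0.532, 0.847, -0.001, -0.001]
contact_force: [-0.5, 0.4, -2.8]
opening: 0.533
```

Emit:
{"method": "send_rows", "body": {
  "translation": [
    [-0.9, -0.35, 0],
    [-0.9, -0.4, 0],
    [-0.9, -0.5, 0],
    [-0.8, -0.6, 0],
    [-0.75, -0.65, 0]
  ],
  "rotation": [
    [0, 0, -1],
    [0, 0, -1],
    [0, 0, -1],
    [0, 0, -1],
    [0, 0, -1]
  ],
  "grip": [38, 38, 38, 38, 38]
}}

```text
time: 34.72
eef_pos: [0.5122, 0.0986, 0.1492]
tcp_rot: [0.336, 0.942, -0.0, -0.001]
contact_force: [1.5, 0.6, -3.2]
opening: 0.528
```

Emit:
{"method": "send_rows", "body": {
  "translation": [
    [-0.7, -0.7, 0],
    [-0.65, -0.75, 0],
    [-0.6, -0.8, 0],
    [-0.5, -0.85, 0],
    [-0.45, -0.9, 0]
  ],
  "rotation": [
    [0, 0, -1],
    [0, 0, -1],
    [0, 0, -1],
    [0, 0, -1],
    [0, 0, -1]
  ],
  "grip": [38, 38, 38, 38, 38]
}}

```text
time: 35.35
eef_pos: [0.5294, -0.0493, 0.1492]
tcp_rot: [0.124, 0.992, 0.0, -0.001]
contact_force: [0.2, 0.4, -2.7]
opening: 0.531
```

```bash
python3 go.py .5785 -.1605 .12 81.3
```

```text
t=35.35 p=[ 0.5294 -0.0493  0.1492] jaw=75.8 tiltdeg(tool)=[ 0.01 -0.11 -0.  ] q6=-1.61 F=[ 0.2  0.4 -2.7] op=0.531
turn units about tool z -1.10;  shift now-axes [-2.5  -3.19  0.97]  shift after-turn axes [-2.18 -3.42  0.97]
```

Emit:
{"method": "send_rows", "body": {
  "translation": [
    [-0.6, -0.8, 0],
    [-0.5, -0.9, 0],
    [-0.5, -0.9, 0.2],
    [-0.5, -0.8, 0.5],
    [-0.1, 0, 0.7]
  ],
  "rotation": [
    [0, 0, -1],
    [0, 0, -0.1],
    [0, 0, 0],
    [0, 0, 0],
    [0, 0, 0]
  ],
  "grip": [38, 38, 38, 38, 38]
}}

```text
time: 35.98
eef_pos: [0.5772, -0.1626, 0.1074]
tcp_rot: [0.079, 0.997, -0.0, 0.0]
contact_force: [-0.3, 0.4, -3.3]
opening: 0.53
```

Emit:
{"method": "send_rows", "body": {
  "translation": [
    [0, 0, 0],
    [0, 0, 0]
  ],
  "rotation": [
    [0, 0, 0],
    [0, 0, 0]
  ],
  "grip": [38, 38]
}}

```text
time: 36.22
eef_pos: [0.5765, -0.1599, 0.1076]
tcp_rot: [0.077, 0.997, 0.0, -0.001]
contact_force: [-0.0, 0.2, -2.2]
opening: 0.525
```

```bash
python3 go.py .5785 -.1605 -.0156 81.3; python3 tm.py w11 .5785 -.1605 .009; python3 - <<'E'
from h import *
# tray left/right edges seen: rim profile; print dark spans in a few rows
c=load("w11");g=cv2.cvtColor(c[0],cv2.COLOR_BGR2GRAY)
for v in range(60,250,15):
    r=g[v]<60;d=np.flatnonzero(np.diff(np.r_[0,r.astype(int),0]));print(v,[(int(a),int(b)) for a,b in zip(d[::2],d[1::2]) if b-a>12])
for a in(.09,-.09):
    for b in(.038,-.038):
        x=np.radians(-8.7);P=np.array([.5785,-.1605,.009])+[a*np.cos(x)-b*np.sin(x),a*np.sin(x)+b*np.cos(x),0];print(a,b,proj([P],*c[1:]).round(1))
E
```

```text
t=36.23 p=[ 0.5765 -0.1599  0.1076] jaw=81.2 tiltdeg(tool)=[ 0.03 -0.06 -0.  ] q6=-1.86 F=[-0.   0.2 -2.2] op=0.525
turn units about tool z -0.02;  shift now-axes [-0.07 -0.01  4.11]  shift after-turn axes [-0.07 -0.01  4.11]
expected px [282.8 203.2]
50 [ 235   99   91   25 2146] [array([ 499.9, -150.6]), array([74. , 18.9]), np.float64(81.2)]
60 [ 235   99   92   30 2322] [array([ 501.9, -150.8]), array([74.7, 22.9]), np.float64(81.2)]
60 []
75 []
90 []
105 [(235, 327)]
120 [(27, 42), (236, 326)]
135 []
150 [(232, 257), (268, 294), (304, 331)]
165 [(233, 257), (269, 293), (305, 329)]
180 []
195 []
210 [(545, 560)]
225 [(535, 560)]
240 [(530, 560)]
0.09 0.038 [[321.2 290.1]]
0.09 -0.038 [[244.4 290.3]]
-0.09 0.038 [[329.6  97.1]]
-0.09 -0.038 [[236.1  97.3]]
```

The tray's near end (u 235–327, row 99, 74.5 mm wide, at 81.2°) matches the estimate, and the strip is centred in the jaws. Lowering it.

Emit:
{"method": "send_rows", "body": {
  "translation": [
    [-0.07, -0.02, 0.7],
    [0, 0, 0.9],
    [0, 0, 0.9],
    [0, 0, 0.8],
    [0, 0, 0.4]
  ],
  "rotation": [
    [0, 0, -0.02],
    [0, 0, 0],
    [0, 0, 0],
    [0, 0, 0],
    [0, 0, 0]
  ],
  "grip": [38, 38, 38, 38, 38]
}}

```text
time: 36.9
eef_pos: [0.5775, -0.161, -0.0057]
tcp_rot: [0.076, 0.997, 0.001, -0.002]
contact_force: [-0.5, -0.3, -2.9]
opening: 0.527
```

Emit:
{"method": "send_rows", "body": {
  "translation": [
    [0, 0, 0.2],
    [0, 0, 0.05],
    [0, 0, 0]
  ],
  "rotation": [
    [0, 0, 0],
    [0, 0, 0],
    [0, 0, 0]
  ],
  "grip": [38, 38, 38]
}}

```text
time: 37.28
eef_pos: [0.5797, -0.1622, -0.0098]
tcp_rot: [0.076, 0.997, -0.0, 0.001]
contact_force: [-0.5, 0.1, -2.3]
opening: 0.531
```

```bash
python3 go.py .5785 -.1605 -.0156 81.3
```

```text
t=37.27 p=[ 0.5797 -0.1622 -0.0098] jaw=81.2 tiltdeg(tool)=[-0.03  0.09  0.  ] q6=-1.86 F=[-0.5  0.1 -2.3] op=0.531
turn units about tool z -0.01;  shift now-axes [0.05 0.05 0.19]  shift after-turn axes [0.05 0.05 0.19]
```

Emit:
{"method": "send_rows", "body": {
  "translation": [
    [0.03, 0.05, 0.15],
    [0, 0, 0.03],
    [0, 0, 0]
  ],
  "rotation": [
    [0, 0, 0],
    [0, 0, 0],
    [0, 0, 0]
  ],
  "grip": [38, 38, 38]
}}

```text
time: 37.65
eef_pos: [0.5783, -0.1602, -0.0156]
tcp_rot: [0.076, 0.997, 0.0, -0.0]
contact_force: [-1.6, 1.0, 0.3]
opening: 0.533
```

Emit:
{"method": "send_rows", "body": {
  "translation": [
    [0, 0, 0.03],
    [0, 0, 0]
  ],
  "rotation": [
    [0, 0, 0],
    [0, 0, 0]
  ],
  "grip": [38, 38]
}}

```text
time: 37.9
eef_pos: [0.5783, -0.1602, -0.0156]
tcp_rot: [0.076, 0.997, 0.0, -0.0]
contact_force: [-4.3, 2.0, 7.4]
opening: 0.53
```

Emit:
{"method": "send_rows", "body": {
  "translation": [
    [0, 0, 0],
    [0, 0, 0],
    [0, 0, 0],
    [0, 0, -0.4],
    [0, 0, -1]
  ],
  "rotation": [
    [0, 0, 0],
    [0, 0, 0],
    [0, 0, 0],
    [0, 0, 0],
    [0, 0, 0]
  ],
  "grip": [55, 70, 80, 85, 85]
}}

```text
time: 38.52
eef_pos: [0.577, -0.1597, 0.0243]
tcp_rot: [0.077, 0.997, 0.001, -0.002]
contact_force: [-0.2, 0.4, 0.1]
opening: 0.997
```

Emit:
{"method": "send_rows", "body": {
  "translation": [
    [0, 0, -1],
    [0, 0, -1],
    [0, 0, -1],
    [0, 0.4, -1],
    [0, 0.8, -0.5]
  ],
  "rotation": [
    [0, 0, 0],
    [0, 0, -1],
    [0, 0, -1],
    [0, 0, -0.4],
    [0, 0, 0]
  ],
  "grip": [85, 85, 85, 85, 85]
}}

```text
time: 39.15
eef_pos: [0.5777, -0.1245, 0.163]
tcp_rot: [-0.027, 1.0, -0.001, 0.002]
contact_force: [0.4, -0.3, -0.0]
opening: 0.993
```

```bash
python3 go.py .587 .0065 .16 93.5; python3 - <<'E'
from h import *
t=cam("top");save("t12",t)
hsv=cv2.cvtColor(t[0],cv2.COLOR_BGR2HSV);g=t[0].min(2)
# canister top: grey disc near the projected top
q=proj([(.587,.0065,.144)],*t[1:])[0];print("can top expected",q.round(1))
for v in(168,172,176): print(v,g[v,278:306].tolist())
E
```

```text
t=39.15 p=[ 0.5777 -0.1245  0.163 ] jaw=93.1 tiltdeg(tool)=[-0.1   0.22  0.  ] q6=-2.01 F=[ 0.4 -0.3 -0. ] op=0.993
turn units about tool z -0.08;  shift now-axes [-0.55  4.35  0.09]  shift after-turn axes [-0.57  4.34  0.09]
can top expected [291.8 173.7]
168 [118, 117, 116, 116, 117, 114, 112, 112, 114, 114, 111, 112, 109, 112, 110, 105, 113, 109, 110, 112, 112, 110, 110, 113, 111, 112, 115, 115]
172 [119, 119, 114, 106, 112, 112, 112, 115, 115, 113, 110, 113, 114, 113, 113, 114, 112, 109, 112, 112, 112, 114, 111, 108, 107, 103, 108, 116]
176 [117, 118, 116, 91, 95, 109, 112, 117, 113, 112, 111, 111, 115, 112, 111, 113, 113, 114, 112, 113, 114, 110, 111, 109, 108, 88, 106, 114]
```

Emit:
{"method": "send_rows", "body": {
  "translation": [
    [-0.1, 0.9, 0],
    [-0.1, 0.9, 0],
    [-0.1, 0.9, 0],
    [-0.1, 0.9, 0],
    [-0.15, 0.75, 0]
  ],
  "rotation": [
    [0, 0, -0.08],
    [0, 0, 0],
    [0, 0, 0],
    [0, 0, 0],
    [0, 0, 0]
  ],
  "grip": [85, 85, 85, 85, 85]
}}

```text
time: 39.83
eef_pos: [0.5841, 0.009, 0.159]
tcp_rot: [-0.032, 0.999, 0.0, -0.001]
contact_force: [0.2, -0.2, -0.4]
opening: 0.988
```

Emit:
{"method": "send_rows", "body": {
  "translation": [
    [0, 0, 0.5],
    [0, 0, 0.9],
    [0, 0, 0.9],
    [0, 0, 0.5],
    [0, 0, 0.2]
  ],
  "rotation": [
    [0, 0, 0],
    [0, 0, 0],
    [0, 0, 0],
    [0, 0, 0],
    [0, 0, 0]
  ],
  "grip": [85, 85, 85, 85, 85]
}}

```text
time: 40.45
eef_pos: [0.584, 0.0068, 0.0683]
tcp_rot: [-0.031, 1.0, 0.0, -0.001]
contact_force: [-0.8, -0.9, 0.3]
opening: 0.996
```

```bash
python3 go.py .587 .0065 .07 93.5
```

```text
t=40.45 p=[0.584  0.0068 0.0683] jaw=93.6 tiltdeg(tool)=[ 0.03 -0.15  0.  ] q6=-1.80 F=[-0.8 -0.9  0.3] op=0.996
turn units about tool z 0.02;  shift now-axes [-0.1  -0.02 -0.06]  shift after-turn axes [-0.1  -0.02 -0.06]
```

Emit:
{"method": "send_rows", "body": {
  "translation": [
    [-0.05, 0, 0],
    [0, 0, 0],
    [0, 0, 0],
    [0, 0, 0],
    [0, 0, 0]
  ],
  "rotation": [
    [0, 0, 0],
    [0, 0, 0],
    [0, 0, 0],
    [0, 0, 0],
    [0, 0, 0]
  ],
  "grip": [72, 64, 58, 52, 48]
}}

```text
time: 41.08
eef_pos: [0.5877, 0.0064, 0.0715]
tcp_rot: [-0.032, 0.999, -0.001, 0.001]
contact_force: [0.6, -2.9, 4.3]
opening: 0.649
```

Emit:
{"method": "send_rows", "body": {
  "translation": [
    [0, 0, -0.3],
    [0, 0, -0.7],
    [0, 0, -0.8],
    [0, 0, -0.8],
    [0, 0.5, -0.8]
  ],
  "rotation": [
    [0, 0, 0],
    [0, 0, 0],
    [0, 0, 0],
    [0, 0, 0],
    [0, 0, 0]
  ],
  "grip": [48, 48, 48, 48, 48]
}}

```text
time: 41.7
eef_pos: [0.5845, 0.0222, 0.1716]
tcp_rot: [-0.031, 1.0, 0.001, -0.001]
contact_force: [0.1, 0.9, -2.0]
opening: 0.647
```

```bash
python3 go.py .421 .3755 .16 93.5
```

```text
t=41.70 p=[0.5845 0.0222 0.1716] jaw=93.5 tiltdeg(tool)=[ 0.08 -0.16 -0.  ] q6=-1.77 F=[ 0.1  0.9 -2. ] op=0.647
turn units about tool z 0.01;  shift now-axes [ 4.71 12.09  0.42]  shift after-turn axes [ 4.72 12.09  0.42]
```

Emit:
{"method": "send_rows", "body": {
  "translation": [
    [0.4, 1, 0],
    [0.4, 1, 0],
    [0.4, 1, 0],
    [0.4, 1, 0],
    [0.4, 1, 0]
  ],
  "rotation": [
    [0, 0, 0],
    [0, 0, 0],
    [0, 0, 0],
    [0, 0, 0],
    [0, 0, 0]
  ],
  "grip": [48, 48, 48, 48, 48]
}}

```text
time: 42.32
eef_pos: [0.5144, 0.1692, 0.1709]
tcp_rot: [-0.032, 1.0, 0.0, -0.002]
contact_force: [0.3, 0.8, -2.3]
opening: 0.642
```

Emit:
{"method": "send_rows", "body": {
  "translation": [
    [0.4, 1, 0],
    [0.4, 1, 0],
    [0.4, 1, 0],
    [0.4, 1, 0],
    [0.4, 1, 0]
  ],
  "rotation": [
    [0, 0, 0],
    [0, 0, 0],
    [0, 0, 0],
    [0, 0, 0],
    [0, 0, 0]
  ],
  "grip": [48, 48, 48, 48, 48]
}}

```text
time: 42.95
eef_pos: [0.445, 0.3147, 0.1709]
tcp_rot: [-0.032, 0.999, -0.0, -0.002]
contact_force: [0.1, -0.6, -1.9]
opening: 0.645
```

Emit:
{"method": "send_rows", "body": {
  "translation": [
    [0.4, 1, 0],
    [0.2, 0.6, 0],
    [0, 0, 0.5],
    [0, 0, 0.5],
    [0, 0, 0]
  ],
  "rotation": [
    [0, 0, 0],
    [0, 0, 0],
    [0, 0, 0],
    [0, 0, 0],
    [0, 0, 0]
  ],
  "grip": [48, 48, 48, 48, 48]
}}

```text
time: 43.58
eef_pos: [0.4247, 0.3588, 0.139]
tcp_rot: [-0.031, 1.0, -0.001, -0.002]
contact_force: [0.5, 0.5, -1.4]
opening: 0.648
```

```bash
python3 go.py .421 .3755 .0705 93.5
```

```text
t=43.58 p=[0.4247 0.3588 0.139 ] jaw=93.6 tiltdeg(tool)=[-0.16 -0.29  0.  ] q6=-1.11 F=[ 0.5  0.5 -1.4] op=0.648
turn units about tool z 0.01;  shift now-axes [0.08 0.57 2.28]  shift after-turn axes [0.08 0.57 2.28]
```

Emit:
{"method": "send_rows", "body": {
  "translation": [
    [0.05, 0.55, 0.3],
    [0, 0, 0.7],
    [0, 0, 0.6],
    [0, 0, 0.4],
    [0, 0, 0]
  ],
  "rotation": [
    [0, 0, 0],
    [0, 0, 0],
    [0, 0, 0],
    [0, 0, 0],
    [0, 0, 0]
  ],
  "grip": [48, 48, 48, 48, 48]
}}

```text
time: 44.2
eef_pos: [0.4226, 0.3765, 0.0806]
tcp_rot: [-0.032, 1.0, -0.001, -0.001]
contact_force: [0.2, 0.5, -1.9]
opening: 0.641
```

```bash
python3 go.py .421 .3755 .0705 93.5; python3 - <<'E'
from h import *
for n in("top","side"):
    c=cam(n);save(n[0]+"13",c)
    for P in((.421,.3755,.003),(.421,.3755,.08)):print(n,P,proj([P],*c[1:]).round(1))
E
```

```text
t=44.20 p=[0.4226 0.3765 0.0806] jaw=93.6 tiltdeg(tool)=[-0.07 -0.14 -0.  ] q6=-1.09 F=[ 0.2  0.5 -1.9] op=0.641
turn units about tool z 0.02;  shift now-axes [ 0.05 -0.03  0.34]  shift after-turn axes [ 0.05 -0.03  0.34]
top (0.421, 0.3755, 0.003) [[162.2 260.9]]
top (0.421, 0.3755, 0.08) [[153.1 258.9]]
side (0.421, 0.3755, 0.003) [[315.  321.7]]
side (0.421, 0.3755, 0.08) [[316.7 303.9]]
```

Emit:
{"method": "send_rows", "body": {
  "translation": [
    [0.05, -0.03, 0.2],
    [0, 0, 0.08],
    [0, 0, 0],
    [0, 0, 0.03],
    [0, 0, 0]
  ],
  "rotation": [
    [0, 0, 0],
    [0, 0, 0],
    [0, 0, 0],
    [0, 0, 0],
    [0, 0, 0]
  ],
  "grip": [48, 48, 48, 48, 48]
}}

```text
time: 44.92
eef_pos: [0.422, 0.376, 0.0728]
tcp_rot: [-0.032, 0.999, 0.0, 0.0]
contact_force: [-0.2, 0.2, -2.1]
opening: 0.646
```

Emit:
{"method": "send_rows", "body": {
  "translation": [
    [0, 0, 0.04],
    [0, 0, 0]
  ],
  "rotation": [
    [0, 0, 0],
    [0, 0, 0]
  ],
  "grip": [48, 48]
}}

```text
time: 45.18
eef_pos: [0.4218, 0.3759, 0.0714]
tcp_rot: [-0.032, 1.0, -0.0, -0.0]
contact_force: [-1.1, 0.1, -2.1]
opening: 0.644
```

Emit:
{"method": "send_rows", "body": {
  "translation": [
    [0, 0, 0.03],
    [0, 0, 0]
  ],
  "rotation": [
    [0, 0, 0],
    [0, 0, 0]
  ],
  "grip": [48, 48]
}}

```text
time: 45.42
eef_pos: [0.4219, 0.376, 0.0706]
tcp_rot: [-0.032, 1.0, 0.0, -0.0]
contact_force: [0.2, 0.6, -2.2]
opening: 0.65
```

Emit:
{"method": "send_rows", "body": {
  "translation": [
    [0, 0, 0.02],
    [0, 0, 0]
  ],
  "rotation": [
    [0, 0, 0],
    [0, 0, 0]
  ],
  "grip": [48, 48]
}}

```text
time: 45.68
eef_pos: [0.4221, 0.376, 0.0705]
tcp_rot: [-0.032, 0.999, -0.0, 0.0]
contact_force: [0.2, -0.9, -0.3]
opening: 0.646
```

Emit:
{"method": "send_rows", "body": {
  "translation": [
    [0, 0, 0.01],
    [0, 0, 0],
    [0, 0, 0],
    [0, 0, -0.3],
    [0, 0, -0.8]
  ],
  "rotation": [
    [0, 0, 0],
    [0, 0, 0],
    [0, 0, 0],
    [0, 0, 0],
    [0, 0, 0]
  ],
  "grip": [60, 75, 85, 85, 85]
}}

```text
time: 46.3
eef_pos: [0.421, 0.3754, 0.1022]
tcp_rot: [-0.032, 0.999, -0.001, -0.001]
contact_force: [0.5, 1.1, 0.1]
opening: 0.996
```

Emit:
{"method": "send_rows", "body": {
  "translation": [
    [0, 0, -1],
    [0, 0, -1],
    [0, 0, -1],
    [0.5, 1, -0.5],
    [0.8, 1, 0]
  ],
  "rotation": [
    [0, 0, 0],
    [0, 0, 0],
    [0, 0, 0],
    [0, 0, 0],
    [0, 0, 0]
  ],
  "grip": [85, 85, 85, 85, 85]
}}

```text
time: 46.92
eef_pos: [0.3803, 0.4347, 0.211]
tcp_rot: [-0.031, 1.0, 0.002, 0.002]
contact_force: [0.1, 0.3, 0.1]
opening: 1.0
```

Emit:
{"method": "send_rows", "body": {
  "translation": [
    [0.8, 1, 0],
    [0.8, 1, 0],
    [0.8, 1, 0],
    [0.8, 1, 0],
    [0.8, 1, 0]
  ],
  "rotation": [
    [0, 0, 0],
    [0, 0, 0],
    [0, 0, 0],
    [0, 0, 0],
    [0, 0, 0]
  ],
  "grip": [85, 85, 85, 85, 85]
}}

```text
time: 47.55
eef_pos: [0.2491, 0.5765, 0.2086]
tcp_rot: [-0.032, 0.999, 0.0, 0.0]
contact_force: [0.5, -0.3, 0.1]
opening: 0.993
```

```bash
python3 - <<'E'
from h import *
t=cam("top");s=cam("side");save("t14",t);save("s14",s)
def k(c,P,h,W,g):
    q=proj([P],*c[1:])[0];x,y=(q-h).round().astype(int)
    return cv2.resize(np.clip(c[0][y:y+2*h,x:x+2*h].astype(float)*g,0,255).astype(np.uint8),(W,W),interpolation=cv2.INTER_CUBIC)
pts=[((.43,.375,.05),30,2.0),((.564,.158,.02),20,3),((.5785,-.1605,.02),36,2.5),((.501,-.363,.02),24,2.2)]
cv2.imwrite("pics/fin.png",np.vstack([np.hstack([k(c,P,h if c is t else int(h*1.2),200,g) for P,h,g in pts]) for c in(t,s)]))
print(ctrl.get_state()["eef_pos"])
E
```

```text
[0.24745223 0.57761614 0.20841935]
```

View pics/fin.png

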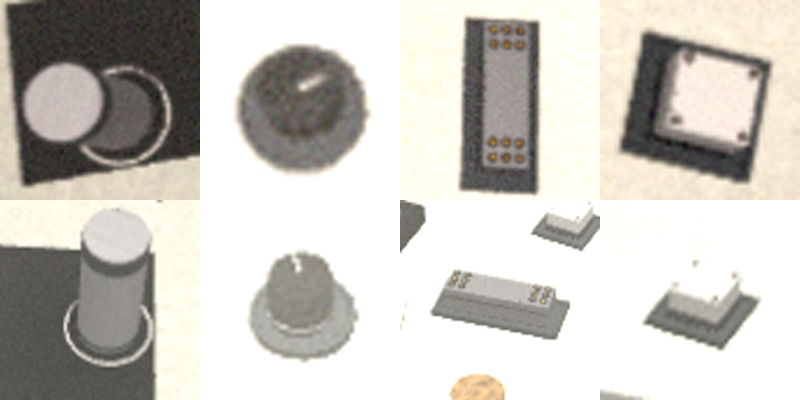

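The last picture shows the canister upright inside the ring, and dial, strip and relay each flat in their own tray. I'll work out the offsets numerically, allowing for the unit heights.

```bash
cat > off.py <<'E'
from h import *
for nm,oldn in(("t14","top0"),("s14","side0")):
    c=load(nm);o=load(oldn)
    for name,P,h in(("strip",(.5785,-.1605),45),("relay",(.5015,-.364),30)):
        q=proj([(*P,.02)],*c[1:])[0].round().astype(int);sl=np.s_[q[1]-h:q[1]+h,q[0]-h:q[0]+h];off=q-h
        g=cv2.cvtColor(cv2.GaussianBlur(c[0],(3,3),0),cv2.COLOR_BGR2GRAY)[sl];g0=cv2.cvtColor(cv2.GaussianBlur(o[0],(3,3),0),cv2.COLOR_BGR2GRAY)[sl]
        def rect(m,z):
            cnt=max(cv2.findContours(m.astype(np.uint8),0,1)[0],key=cv2.contourArea)
            r=cv2.minAreaRect((ray(cnt[:,0,:]+off,*c[1:],z)[:,:2]*1000).astype(np.float32));return r,cnt
        tr,cn=rect(g0<75,.009);M=cv2.drawContours(np.zeros_like(g),[cn],-1,1,-1)
        best=[rect((M>0)&(g>th),.043)[0] for th in((70,85) if name=="strip" else (100,120))]
        print(nm,name,"tray",[np.round(v,1) for v in tr],"unit",[[np.round(v,1) for v in b] for b in best])
E
python3 off.py
```

```text
Traceback (most recent call last):
  File "off.py", line 11, in <module>
    best=[rect((M>0)&(g>th),.043)[0] for th in((70,85) if name=="strip" else (100,120))]
          ~~~~^^^^^^^^^^^^^^^^^^^
  File "off.py", line 8, in rect
    cnt=max(cv2.findContours(m.astype(np.uint8),0,1)[0],key=cv2.contourArea)
ValueError: max() iterable argument is empty
```

```bash
python3 - <<'E'
from h import *
t=load("t14");s=load("s14")
def px(c,P,h,W0,y0,L):
    q=proj([P],*c[1:])[0];o=(q-h).round();return [(o+(np.array(a)-[W0,y0]+.5)*2*h/200-.5) for a in L]
def f(c,P,h,W0,y0,L,z):
    A=ray(np.array(px(c,P,h,W0,y0,L)),*c[1:],z)[:,:2];return (A.mean(0)*1000).round(1),[round(float(np.linalg.norm(A[i]-A[i-1]))*1000) for i in range(len(A))]
P=(.5785,-.1605,.02)
print("strip",f(t,P,36,400,0,[(484,24),(528,25),(528,168),(484,166)],.043),"tray",f(t,P,36,400,0,[(466,18),(539,19),(538,193),(460,191)],.009))
print(" side strip",f(s,P,43,400,200,[(450,271),(555,287),(549,306),(443,290)],.043),"tray front corners",f(s,P,43,400,200,[(432,313),(556,338),(571,301)],.009))
P=(.501,-.363,.02)
print("relay",f(t,P,24,600,0,[(680,48),(760,72),(746,142),(667,122)],.043),"tray",f(t,P,24,600,0,[(642,31),(773,62),(748,183),(620,150)],.009))
P=(.564,.158,.02)
print("dial x-extent side", f(s,P,24,200,200,[(266,275),(335,275)],.043)[0:2],"tray",f(s,P,24,200,200,[(249,312),(356,312)],.009))
P=(.43,.375,.05)
print("can base/ring side",f(s,P,36,0,200,[(78,330),(142,330)],.003),f(s,P,36,0,200,[(64,328),(153,328)],.003),"can top",f(t,P,30,0,0,[(23,103),(105,103)],.143),f(s,P,36,0,200,[(81,238),(152,238)],.143),"ring top",f(t,P,30,0,0,[(125,67),(172,115),(125,164)],.003))
# expected tray rows per image for the dial: top circle vs tray circle
E
```

```text
strip (array([ 578.6, -160.5]), [144, 44, 145, 42]) tray (array([ 578.5, -161.4]), [182, 75, 182, 77])
 side strip (array([ 581. , -160.2]), [42, 149, 41, 148]) tray front corners (array([ 549.9, -143.3]), [195, 177, 81])
relay (array([ 501. , -362.5]), [50, 52, 48, 51]) tray (array([ 501.5, -364. ]), [84, 88, 85, 85])
dial x-extent side (array([565.7, 156.7]), [45, 45]) tray (array([564.3, 159.2]), [72, 72])
can base/ring side (array([420.2, 374.7]), [57, 57]) (array([421.7, 372.8]), [80, 80]) can top (array([421.9, 372.4]), [58, 58]) (array([422.5, 376.6]), [58, 58]) ring top (array([421.1, 357.5]), [79, 56, 53])
```

Every unit sits within about 3 mm of its tray's middle, and the canister is within about 2 mm of the ring centre. The arm is well clear, so I'm handing in.

```bash
python3 -c "
from plant import ticket
print(ticket.sign_off())"
```

```text
the job is handed in; nothing more can be done
None
```

The job is handed in at about 48 s of robot time. I moved the canister to the coaster, set the dial in the round tray, the relay in the square tray and the strip in the long tray, then stood the canister back in the white ring.

**Last checks (top and side views):**
- The strip is within about 1 mm of the long tray's middle in the top view and about 2.5 mm off in the rougher side view. It lies along the tray's length.
- The relay is within about 2 mm of the square tray's middle.
- The dial is 1–3 mm from the round tray's middle. It is dark on dark, so that estimate is less certain.
- The canister is upright and within about 2 mm of the ring centre, clear of the paint.
- The gripper is open and touching nothing. The highest wrist force I saw reported was about 9 N.

**What went wrong or disagreed:**
- **First dial grasp:** it missed because the fingers closed on the dial's top edge, pressing it with up to 8 N. Nothing shifted, and I gripped again lower.
- **Fingertip position:** by my measurements the fingertips end about 30 mm behind the reported TCP, which does not match the description.
- **Wrist camera:** it showed a sideways error of 3–5 mm depending on distance, so I checked the placements against the fixed cameras.
- **Automatic measurement:** a contour script for the final offsets failed, so I read those corners by hand from the last picture.

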